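Unbar the bay and stow the probe tray under the ultrasound console

TASK

Stow the blue probe tray in the bay under the ultrasound console. First slide the red keeper aside so that it frees the yellow bar, then swing the bar wide open, out of the way, and slide the tray, handle end last, into the bay until it sits fully home against the back stop. Push it home gently, keep the tray level and clear of the shelf's underside, leave keeper and bar open, and do not disturb the other things on the table.

Things in the scene. Friction and masses are not known exactly. Their poses are not given: they have to be found in the camera images.
- dock: Fixed white riser under a blue-grey ultrasound console. Origin: on the table, below the middle of the shelf's front edge, mid-bay; x into the bay, y left as one looks in, z up. Bay 150 mm wide between 20 mm cheeks that begin at x = 0; its floor is the table. Plate right of the bay: y -195 to -95, front at x = 0. Back stop (rigid, 60 high): face at x = 151 mm.
- overhang: The wooden shelf over the bay: 400 mm wide (y), 260 deep, underside 80 and top 100 mm above the table, front edge at dock x = 0. Origin and axes as the dock. The console stands on it, flush with its front edge and up to 168 mm above the table, so an upright gripper cannot come near the mouth: lean it back, fingers forward and down.
- keeper (a joint): First catch: red keeper right of the mouth, slides to the dock's -y. 0 = shut, 0.045 m = end stop; starts within 6 mm of shut. Its plate (40 wide, 20 to 60 mm above the table, dock x -30 to -22, y -125 to -85 when shut) stands before the last 15 mm of the bar, which it stops from swinging until slid about 20 mm. Takes 2 N plus drag; stays where left.
- keeper_knob (a point): Middle of the keeper's red knob, a block 14 mm wide (y), sticking 16 mm out of the plate towards -x of the dock (to x = -46 mm) and 40 mm high (20 to 60 mm above the table). When shut it lies at dock x = -37, y = -113, z = 40 mm. Axes as the dock's.
- gate_bar (a joint): Second latch: yellow bar across the mouth, upright hinge at its left end. 0 = shut; grows as the right end swings out (dock -x), then left; 1.57 = square to the mouth, 1.9 rad = end stop. Friction 0.08 N m; stays where left. 187 mm long from the axis, 12 thick, 28 to 50 mm above the table; shut, its faces are at dock x = -20 and -8 mm.
- bar_hinge (a point): On the bar's hinge axis, at mid-height of the bar: dock x = -14, y = +87, z = 39 mm. Axes turn with the bar: -y points along the bar from the hinge, -x is the outer face (towards the robot when shut).
- bar_tab (a point): Point in the black pull tab on the bar's outer face: 107 mm from the hinge axis along the bar, 24 mm out from the face, 39 mm above the table. The tab is a fin 14 mm thick (along the bar), 36 long (outwards; this point is 12 mm from its free end), 18 to 56 mm above the table. Good to pinch. Axes as bar_hinge.
- tray: Loose blue open tray, white probe fixed in its foam. 110 deep (x), 130 wide (y), walls 40 high, probe top 57 mm, 0.35 to 0.65 kg. Origin: centre of underside; x points to its back, which enters first. It may be dragged along the table (2 to 9 N). Home: back against the stop, origin at dock x = 96 mm. Starts right of the mouth.
- tray_fin (a point): Middle of the tray's handle fin on its front wall: tray x = -75, y = 0, z = 30 mm. The fin is 14 mm thick (y), 40 long (x -95 to -55), 13 to 47 mm above the underside. When the tray is home its free end is level with the shelf's front edge. Axes as the tray's.
- gel_bottle: Bystander: light blue gel bottle, 56 mm across, 170 mm high, left of the mouth. Origin: centre of underside.
- swab_jar: Bystander: jar 70 mm across, 90 mm high. Origin: centre of underside.
- tape_roll: Bystander: tan ring of tape lying flat, 90 mm across, 22 mm high, in front of the bay. Origin: centre of underside.
- mug: Bystander: white mug 80 mm across, 90 mm high. Origin: centre of underside.
- scanner: Bystander: grey and black hand scanner lying flat, about 140 x 65 x 30 mm. Origin: middle of the grey body's underside.
Things that resemble listed ones, but are neither listed nor needed, are in the scene too. Leave any turquoise look-alike of the tray alone.

How it is judged:
By the outcome, as a careful person would: the job done as asked, in the order asked, and still so for the second after the job is handed in, with the robot touching nothing.
It also fails if it takes over 72 s, if anything falls off the work surface, if the arm or the gripper's body presses on something with over 40 N, if the wrist force passes 120 N, or if a joint passes its speed limit or range.

ROBOT

A 6-joint arm with a two-finger parallel gripper is mounted at the origin on the work surface. World frame = base frame: x ahead of the robot, y to its left, z up, the work surface at z = 0. Lengths are in m, angles in degrees, forces in N, time in s.
With the tool pointing down it reaches from about 0.35 to 0.875 m from the base axis. Payload 4.2 kg.
Tool frame: the origin (TCP) lies at the very end of the fingers, on their centre line; the grasp point (between the pads) lies 19 mm behind it; z points along the fingers, y is the line along which they close (so a half turn about z gives the same grasp; the last joint's range is limited). The gripper opens to 87 mm and grips with 3 to 60 N. Pads are 19 mm wide; open, the fingers measure 117 mm over their backs; the gripper's body (75 mm by 190 mm) begins 51 mm behind the grasp point.
Start: joints at [90.676, 22.042, 0.453, 0, -68.411, -14.817], TCP at [0.153, 0.606, 0.223] pointing down, gripper open.
Joint ranges: [-179.83, 179.83], [-69.29, 118.12], [-61.27, 80.66], [-181.25, 117.63], [-171.15, -9.14], [-177.46, 177.46]. Speed limits (degrees/s): [159.86, 159.86, 180, 180, 180, 180].

INTERFACE

Orientations are given as a 3x3 rotation matrix whose columns are the frame's x, y, z axes.
In Python, from station import sense, cams, r gives the robot as it stands. The module is installed in compiled form; this text tells all that it offers.
- The arm moves only by the tool step_arm, never from a script. Its argument "targets" is text: rows parted by semicolons, each of 4 numbers parted by spaces: the shift along the tool's x, y, z in cm, then the turn about the tool's z in degrees. In form: x y z turn; .... A call has 1 to 12 rows; each row shifts and turns the commanded pose from where the row before left it, along the tool's axes as they then stand; what a row does not reach is not made up. A row lasts 1/12 s, in which the tool goes at most 41.7 mm and 7.16 degrees, less where a joint would pass 70% of its speed; a pose out of reach is approached as far as the arm can. A call with a gripper value outside its range is refused whole. "claw" is the finger opening in cm, from 0 to 8.7, set as the call begins (left out, the last holds). The fingers move at their own pace and stop on an object; the grip force is fixed at half the most. Time passes only in rows, so rows that do not move let the fingers close. It gives the time, the measured TCP pose, the force, the opening and the grip force at its end, in the units of the state.
- sense(): the state, without advancing time (a new reading comes with each control period).
- cams.capture(name): name is "side" or "top" or "wrist"; returns a dict with "frame" (480x640x3 uint8, blue, green, red), "vertical_fov" (degrees; the focal length in pixels is half the picture's height over the tangent of half this angle, whatever the lens; pixels are square), "cx", "cy" (the principal point, pixels), "dist_coeffs" ([k1, k2, p1, p2, k3] as OpenCV has them; the pictures are not rectified), "eye" and "rotation" of the camera in the world; the wrist camera has in their place "tool_from_camera" (4x4, takes a point from camera to tool coordinates, whose origin is the TCP and whose axes are the flange's). Camera axes: x right, y down, z forward; pixel columns grow to the right and rows downward; lengths in m; the calibration is good to about 2 mm. A picture is of the moment at which its call begins: read the wrist's pose just before it. There is no depth.
- r.finish_job(): hands the job in; it is judged then, once.
The state is a dict: "time_s": time; "joints": joint angles; "joint_velocities": joint speeds; "effort": joint torques, N m; "tcp_pos": TCP position; "ee_rot": TCP orientation; "wrist_force": force on the tool from outside, world axes, zero at the start; "moment": the same for the moment, N m; "gripper_width": opening from 0.0 (shut) to 1.0 (fully open); "gripper_force": force on a finger pad.
Only numpy, scipy, OpenCV 4.12 (cv2) and the standard library are available. Lean on these libraries where they do the work, as an engineer would, in place of code of your own. Each camera call takes 0.05 s, during which the arm holds its last target. There are 200 camera calls.

## Working session

There is one attempt and no reset: what is moved stays moved. The work goes in short steps, Python scripts to look and compute and a tool call to move; the robot and the scene stay as the last step left them, time stands still between calls to the robot, and variables do not carry over. Pictures are saved under pics/ and viewed, at most 10 in all, crops included, and the job is handed in when it is done.

Besides the shell and the picture viewer there is one more tool, called after "Request:" as name(argument=value, ...), one argument or row to a line, values as JSON. step_arm: Moves the arm, as the interface text tells. Its arguments: {"type":"object","properties":{"targets":{"type":"string"},"claw":{"type":"number"}},"required":["targets"]}

```bash
mkdir -p pics
cat > h.py <<'E'
import numpy as np, cv2
from station import sense, cams, r
def cap(n):
    s=sense(); c=cams.capture(n); f=240/np.tan(np.radians(c["vertical_fov"])/2)
    K=np.array([[f,0,c["cx"]],[0,f,c["cy"]],[0,0,1]]); D=np.array(c["dist_coeffs"],float)
    if n=="wrist":
        T=np.eye(4);T[:3,:3]=s["ee_rot"];T[:3,3]=s["tcp_pos"];T=T@np.array(c["tool_from_camera"])
        R,e=T[:3,:3],T[:3,3]
    else: R,e=np.array(c["rotation"]),np.array(c["eye"])
    return dict(img=c["frame"],K=K,D=D,R=R,e=e)
def ray(c,uv):
    p=cv2.undistortPoints(np.array(uv,float).reshape(-1,1,2),c["K"],c["D"]).reshape(-1,2)
    d=np.c_[p,np.ones(len(p))]@c["R"].T
    return d
def onz(c,uv,z):
    d=ray(c,uv); return c["e"]+d*((z-c["e"][2])/d[:,2])[:,None]
def proj(c,P):
    R=c["R"].T
    return cv2.projectPoints(np.array(P,float).reshape(-1,1,3),cv2.Rodrigues(R)[0],-R@c["e"],c["K"],c["D"])[0].reshape(-1,2)
E
python3 - <<'E'
from h import *
for n in("top","side"):
    c=cap(n); cv2.imwrite(f"pics/{n}0.png",c["img"]); print(n,c["e"],c["R"].round(3).tolist(),c["K"][0,0],c["D"])
s=sense();print(s["time_s"],np.array(s["ee_rot"]).round(3).tolist())
E
```

```text
top [ 0.37942742 -0.02228572  1.38280452] [[-0.029, -0.993, 0.119], [-1.0, 0.029, -0.004], [0.001, -0.119, -0.993]] 601.1743357880865 [-0.13100593  0.          0.          0.          0.        ]
side [ 0.00498461 -0.61750061  1.01815358] [[0.771, -0.486, 0.411], [-0.637, -0.592, 0.494], [0.003, -0.642, -0.766]] 438.59389367603586 [-0.09572311  0.          0.          0.          0.        ]
0.1 [[0.97, -0.244, -0.0], [-0.244, -0.97, -0.002], [0.0, 0.002, -1.0]]
```

View pics/top0.png

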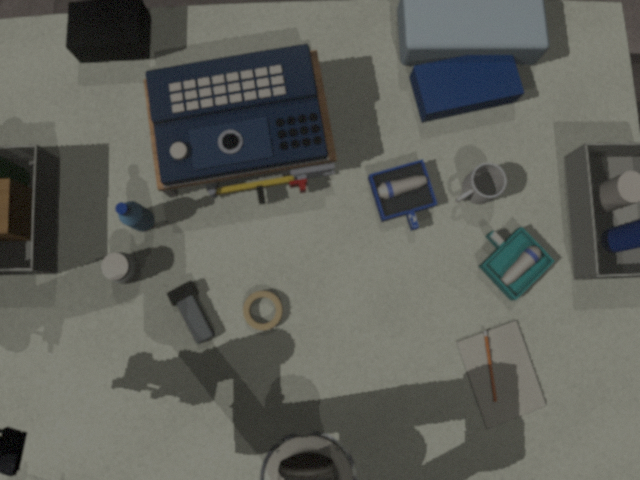

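View pics/side0.png

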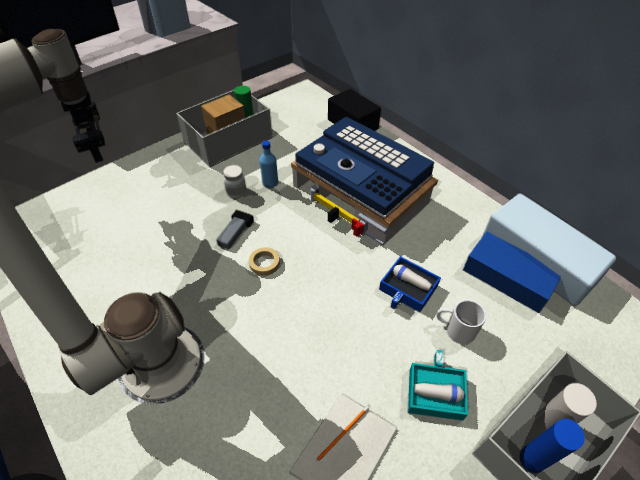

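The top view shows the tray choices: the blue tray with probe at (402,190), the turquoise look-alike at (517,262), a plain blue box at (467,87) and a blue cylinder in the bin at (625,235). I choose (402,190), with its fin at (413,222). The red keeper is at (300,184), the only red thing. The yellow bar runs (222,190) to (293,180) with its black tab at (262,196); the orange pencil at (490,370) is not it. The side view agrees: bar at (335,207), keeper at (358,227), tray at (410,283).

```bash
cat > m.py <<'E'
from h import *
def mask(c,lo,hi,roi,k=1):
    h=cv2.cvtColor(c["img"],cv2.COLOR_BGR2HSV); m=cv2.inRange(h,lo,hi)
    z=np.zeros_like(m); x0,y0,x1,y1=roi; z[y0:y1,x0:x1]=m[y0:y1,x0:x1]; return z
def big(m):
    cs,_=cv2.findContours(m,cv2.RETR_EXTERNAL,cv2.CHAIN_APPROX_NONE); return max(cs,key=cv2.contourArea)
E
python3 - <<'E'
from m import *
c=cap("top")
my=mask(c,(18,120,60),(35,255,255),(200,165,320,210)); mr=mask(c,(0,120,50),(8,255,255),(280,165,330,210))|mask(c,(172,120,50),(180,255,255),(280,165,330,210))
mb=mask(c,(108,120,30),(125,255,255),(355,150,445,235))
for n,m,z in(("bar",my,.05),("red",mr,.06),("tray",mb,.04)):
    k=big(m); rc=cv2.minAreaRect(k); b=cv2.boxPoints(rc); print(n,cv2.contourArea(k),rc,"\n",onz(c,b,z)[:,:2].round(4).tolist())
# shelf front edge corners by brown/orange thin outline: crop
a=c["img"][130:250,140:460]; cv2.imwrite("pics/crop1.png",cv2.resize(a,(800,300),interpolation=cv2.INTER_CUBIC))
s=cap("side"); a=s["img"][170:320,270:470]; cv2.imwrite("pics/crop2.png",cv2.resize(a,(800,600),interpolation=cv2.INTER_CUBIC))
E
```

```text
bar 375.0 ((254.88739013671875, 184.3470001220703), (7.170071125030518, 77.27366638183594), 80.21759033203125) 
 [[0.6625, 0.1878], [0.6875, 0.0144], [0.6711, 0.0121], [0.6462, 0.1851]]
red 90.0 ((298.2637023925781, 182.11984252929688), (16.138315200805664, 11.255439758300781), 24.443954467773438) 
 [[0.6633, 0.0231], [0.6865, 0.0121], [0.6702, -0.0205], [0.647, -0.0094]]
tray 141.5 ((402.74163818359375, 192.630859375), (45.28353500366211, 61.074153900146484), 81.57302856445312) 
 [[0.6838, -0.1608], [0.7014, -0.3011], [0.5967, -0.3104], [0.5799, -0.1715]]
```

View pics/crop1.png

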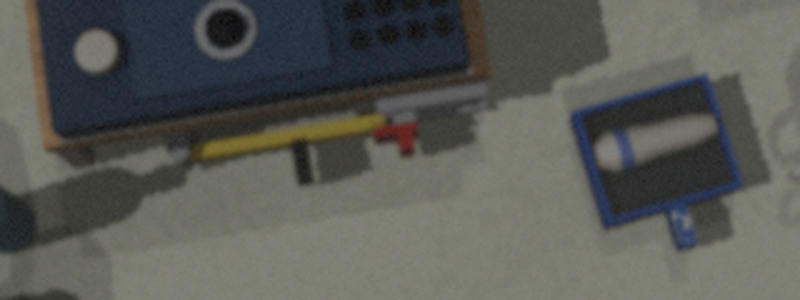

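View pics/crop2.png

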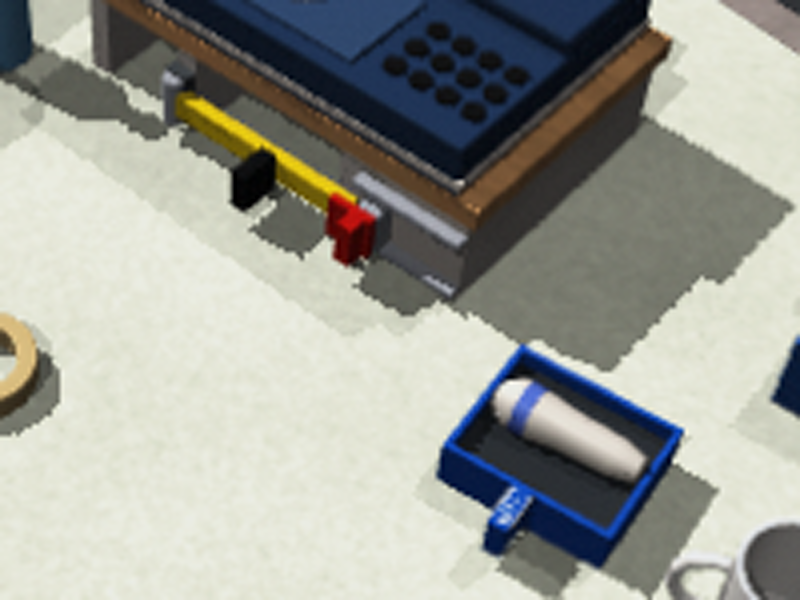

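Crop 1 puts the keeper knob's end at (303,190) and the shelf's front corners at (159,189) and (336,160), in full-picture pixels. Both crops confirm the blue tray with the white probe, its fin facing the robot, and the bar shut behind the keeper.

Run:
```python
from h import *
c=cap("top")
print("shelf",onz(c,[(158.8,189.2),(336,160)],.1).round(4).tolist())
print("knob end top",onz(c,[(302.8,190.5)],.06).round(4).tolist())
print("tab end top",onz(c,[(140+305/2.5,130+183/2.5)],.056).round(4).tolist())
print("fin",onz(c,[(140+680/2.5,130+212/2.5),(140+686/2.5,130+246/2.5)],.047).round(4).tolist())
print("tray corners",onz(c,[(140+x/2.5,130+y/2.5) for x,y in((575,114),(706,77),(741,185),(608,226))],.04).round(4).tolist())
print("mug,gel,tape",onz(c,[(488,182)],.09)[0].round(3),onz(c,[(125,209)],.17)[0].round(3),onz(c,[(263,310)],.02)[0].round(3))
print(np.round(cams.capture("wrist")["tool_from_camera"],3).tolist())
```

```text
shelf [[0.6521, 0.3068, 0.1], [0.7051, -0.0832, 0.1]]
knob end top [[0.6473, -0.0083, 0.06]]
tab end top [[0.6218, 0.0839, 0.056]]
fin [[0.5873, -0.253, 0.047], [0.5562, -0.2569, 0.047]]
tray corners [[0.6817, -0.1625, 0.04], [0.7135, -0.2849, 0.04], [0.6118, -0.3116, 0.04], [0.5774, -0.1881, 0.04]]
mug,gel,tape [ 0.65 -0.42  0.09] [0.598 0.36  0.17 ] [0.384 0.089 0.02 ]
[[0.001, -0.968, -0.252, 0.069], [1.0, 0.001, -0.001, 0.001], [0.001, -0.252, 0.968, -0.161], [0.0, 0.0, 0.0, 1.0]]
```

Request:
step_arm(
  targets="0 0 -4 0;0 0 -4 0;0 0 -4 0;0 0 -4 0;3 2.2 -1 0;3.3 2.3 0 -2;3.3 2.3 0 -2;3.3 2.3 0 -2;3.3 2.3 0 -2;3.3 2.3 0 -2;3.3 2.3 0 -2;3.3 2.3 0 -2",
)

```text
time_s: 1.3
tcp_pos: [0.3826, 0.384, 0.3931]
ee_rot: [[1.0, -0.0, 0.0], [-0.0, -1.0, 0.001], [0.0, -0.001, -1.0]]
wrist_force: [-0.0, 0.4, 0.0]
gripper_width: 0.998
gripper_force: 0.0
```

Request:
step_arm(
  targets="2.4 3.2 0 0;2.4 3.2 0 0;2.4 3.2 0 0;2.4 3.2 0 0;2.4 3.2 0 0;2.4 3.2 0 0;2.4 3.2 0 0;2.4 3.2 0 0;2.4 3.2 0 7.1;0 0 0 7.1;0 0 0 7.1;0 0 0 7.1",
)

```text
time_s: 2.3
tcp_pos: [0.5975, 0.0961, 0.3919]
ee_rot: [[0.874, -0.485, -0.001], [-0.485, -0.874, -0.0], [-0.001, 0.001, -1.0]]
wrist_force: [0.3, 0.4, -1.1]
gripper_width: 1.001
gripper_force: 0.0
```

Request:
step_arm(
  targets="0 0 0 7.1;0 0 0 7.1;0 0 0 7.1;0 0 0 7.1;0 0 0 7.1;0 0 0 7.1;0 0 0 7.1;0 0 0 7.1;0 0 0 7.1;0 0 0 7.1;0 0 0 7.1;0 0 0 7.1",
)

```text
time_s: 3.3
tcp_pos: [0.597, 0.0972, 0.3924]
ee_rot: [[-0.408, -0.913, -0.0], [-0.913, 0.408, -0.0], [0.0, 0.0, -1.0]]
wrist_force: [0.2, 0.4, -0.2]
gripper_width: 1.0
gripper_force: 0.0
```

Request:
step_arm(
  targets="0 0 0 7.1;0 0 0 7.1;0 0 0 7.1;0 0 0 7.1;0 0 0 7.1;0 0 0 7.1;0 0 0 7.1;0 0 0 7.1;0 0 0 2",
)

```text
time_s: 4.05
tcp_pos: [0.5969, 0.0972, 0.3924]
ee_rot: [[-0.992, -0.125, -0.0], [-0.125, 0.992, 0.0], [0.0, 0.0, -1.0]]
wrist_force: [0.4, 1.0, -0.2]
gripper_width: 0.999
gripper_force: 0.0
```

Run:
```python
from h import *
print(sense()["joints"])
c=cap("wrist"); cv2.imwrite("pics/w1.png",c["img"]); print(c["e"])
```

```text
[ 2.45681184e+01  1.66243737e+01  1.62195181e+01 -8.69914048e-03
 -8.96089659e+01 -1.07385216e+02]
[0.52853412 0.08797854 0.55356833]
```

View pics/w1.png

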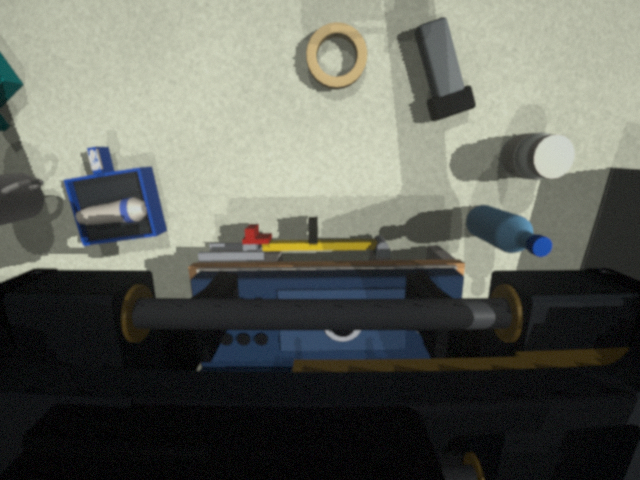

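The wrist view shows the keeper knob at (252,233), the tab end at (313,218), the bar from (270,245) to (378,245), the shelf's front edge from (192,265) to (463,265), and the tray fin at (98,158). The gripper is wide along its closing axis, so upright it can't reach the mouth. Commands only turn about tool z, so I'll test whether stretching past reach, well above the console, leans the tool.

Run:
```python
from h import *
c=cap("wrist")
print("knob end",onz(c,[(251,226)],.06)[0].round(4)," tab end",onz(c,[(313,217)],.056)[0].round(4))
print("shelf",onz(c,[(191,264),(464,264)],.1).round(4).tolist())
print("fin",onz(c,[(98,148),(100,172)],.047).round(4).tolist(),"tray",onz(c,[(65,181),(150,167),(165,236),(80,245)],.04).round(4).tolist())
print("jar,gel",onz(c,[(552,156)],.09)[0],onz(c,[(540,245)],.17)[0])
```

```text
knob end [ 0.6471 -0.0038  0.06  ]  tab end [0.6224 0.0873 0.056 ]
shelf [[0.7042, -0.0786, 0.1], [0.6543, 0.3114, 0.1]]
fin [[0.5594, -0.2471, 0.047], [0.595, -0.2446, 0.047]] tray [[0.6164, -0.3082, 0.04], [0.5795, -0.1691, 0.04], [0.6856, -0.144, 0.04], [0.7193, -0.2882, 0.04]]
jar,gel [0.48734322 0.40555669 0.09      ] [0.59933087 0.36634453 0.17      ]
```

Request:
step_arm(
  targets="-4 0 0 0;-4 0 0 0;-4 0 0 0;-4 0 0 0;-4 0 0 0;-4 0 0 0;-4 0 0 0;-4 0 0 0;-4 0 0 0;-4 0 0 0",
)

```text
time_s: 4.98
tcp_pos: [0.8804, 0.1337, 0.3419]
ee_rot: [[-0.989, -0.131, 0.069], [-0.131, 0.991, 0.005], [-0.069, -0.004, -0.998]]
wrist_force: [-0.4, 0.6, 0.5]
gripper_width: 1.001
gripper_force: 0.0
```

It leans: 4° already. Keep pushing outward and slightly up.

Request:
step_arm(
  targets="-4 0 -1 0;-4 0 -1 0;-4 0 -1 0;-4 0 -1 0;-4 0 -1 0;-4 0 -1 0",
)

```text
time_s: 5.48
tcp_pos: [0.9339, 0.1378, 0.3404]
ee_rot: [[-0.966, -0.13, 0.225], [-0.129, 0.991, 0.02], [-0.226, -0.01, -0.974]]
wrist_force: [0.2, 0.1, -0.5]
gripper_width: 1.001
gripper_force: 0.0
```

Request:
step_arm(
  targets="-4 0 -1 0;-4 0 -1 0;-4 0 -1 0;-4 0 -1 0;-4 0 -1 0;-4 0 -1 0;-4 0 -1 0;-4 0 -1 0;-4 0 -1 0;-4 0 -1 0;-4 0 -1 0;-4 0 -1 0",
)

```text
time_s: 6.48
tcp_pos: [0.9945, 0.1437, 0.431]
ee_rot: [[-0.845, -0.124, 0.521], [-0.117, 0.992, 0.046], [-0.522, -0.022, -0.853]]
wrist_force: [-0.1, 0.8, -0.2]
gripper_width: 0.995
gripper_force: 0.0
```

Request:
step_arm(
  targets="-4 0 -1 0;-4 0 -1 0;-4 0 -1 0;0 0 0 0",
)

```text
time_s: 6.82
tcp_pos: [0.9979, 0.1442, 0.4722]
ee_rot: [[-0.799, -0.121, 0.588], [-0.113, 0.992, 0.052], [-0.59, -0.025, -0.807]]
wrist_force: [-0.6, -0.5, 1.1]
gripper_width: 1.003
gripper_force: 0.0
```

Lean is 36°, enough to reach under the console front. Next I add a helper that turns dock-frame targets into tool-axis shifts, then go to the keeper knob.

```bash
cat > d.py <<'E'
from h import *
O=np.array([.678,.113,0]); TH=np.radians(7.5); c,s=np.cos(TH),np.sin(TH)
DR=np.array([[c,-s,0],[s,c,0],[0,0,1]])
def w(p): return O+DR@np.array(p)/1e3      # dock mm -> world
def dk(p): return DR.T@(np.array(p)-O)*1e3  # world -> dock mm
def go(*pts):
    """tool-axis shifts in cm from measured tcp through dock-mm points"""
    S=sense(); R=np.array(S["ee_rot"]); p=np.array(S["tcp_pos"]); print("now",dk(p).round(1),"F",S["wrist_force"])
    for q in pts:
        q=w(q); d=R.T@(q-p)*100; print((R.T@(q-p)*100).round(2), "len cm",np.linalg.norm(d).round(1)); p=q
E
python3 - <<'E'
from d import *
R=np.array(sense()["ee_rot"]); print((DR.T@R).round(3).tolist())
go((-120,-75,260),(-85,-75,60),(-44,-78,28))
E
```

```text
[[-0.807, 0.009, 0.59], [-0.007, 1.0, -0.026], [-0.59, -0.025, -0.807]]
now [321.2 -10.8 472.2] F [-0.55039512 -0.50637113  1.05667627]
[48.19 -6.3  -8.74] len cm 49.4
[ 8.97  0.53 18.2 ] len cm 20.3
[-1.42 -0.18  5.01] len cm 5.2
```

Request:
step_arm(
  targets="4 -0.52 -0.73 0;4 -0.52 -0.73 0;4 -0.52 -0.73 0;4 -0.52 -0.73 0;4 -0.52 -0.73 0;4 -0.52 -0.73 0;4 -0.52 -0.73 0;4 -0.52 -0.73 0;4 -0.52 -0.73 0;4 -0.52 -0.73 0;4 -0.52 -0.73 0;4 -0.52 -0.73 0",
  claw=0,
)

```text
time_s: 7.82
tcp_pos: [0.6421, 0.0451, 0.2971]
ee_rot: [[-0.802, -0.119, 0.585], [-0.111, 0.993, 0.049], [-0.586, -0.026, -0.81]]
wrist_force: [-0.1, 0.1, 0.5]
gripper_width: 0.174
gripper_force: 0.0
```

Run:
```python
from d import *
R=np.array(sense()["ee_rot"]); print((DR.T@R).round(3).tolist())
go((-85,-75,60),(-44,-78,28))
c=cap("wrist"); cv2.imwrite("pics/w2.png",c["img"])
print(proj(c,[w((-46,-113,60)),w((-56,-20,56)),w((0,-200,100)),w((0,200,100))]).round(0).tolist())
```

```text
[[-0.81, 0.012, 0.586], [-0.006, 1.0, -0.028], [-0.586, -0.026, -0.81]]
now [-44.5 -62.6 297.1] F [-0.05025429  0.05744192  0.5177562 ]
[17.19 -0.67 16.85] len cm 24.1
[-1.44 -0.17  5.  ] len cm 5.2
[[277.0, 80.0], [372.0, 68.0], [193.0, 143.0], [584.0, 149.0]]
```

View pics/w2.png

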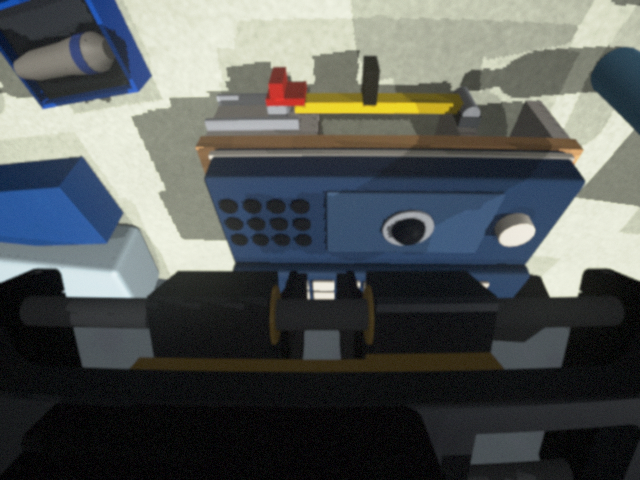

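The picture matches the predicted points: knob end top at (278,81), tab end at (371,69), shelf edge from (197,140) to (580,145). All are within about 3 mm, so the dock frame is good. Going down beside the knob.

Request:
step_arm(
  targets="2.87 -0.11 2.81 0;2.87 -0.11 2.81 0;2.87 -0.11 2.81 0;2.87 -0.11 2.81 0;2.87 -0.11 2.81 0;2.87 -0.11 2.81 0;-0.48 -0.06 1.67 0;-0.48 -0.06 1.67 0;-0.48 -0.06 1.67 0;0 0 0 0",
)

```text
time_s: 8.7
tcp_pos: [0.6567, 0.0131, 0.0974]
ee_rot: [[-0.87, -0.156, 0.468], [-0.12, 0.987, 0.106], [-0.478, 0.036, -0.877]]
wrist_force: [-0.4, -0.0, -0.4]
gripper_width: 0.006
gripper_force: 0.0
```

Run:
```python
from d import *
go((-44,-88,28),(-44,-132,28))
```

```text
now [-34.2 -96.3  97.4] F [-0.38164698 -0.01932473 -0.35167682]
[4.18 0.6  5.66] len cm 7.1
[ 0.02 -4.4  -0.19] len cm 4.4
```

Run:
```python
from d import *
S=sense(); print(np.round(S["joints"],1), np.array(S["ee_rot"]).round(3).tolist())
```

```text
[  15.7   21.9  -30.4    9.    -9.2 -105.8] [[-0.87, -0.156, 0.468], [-0.12, 0.987, 0.106], [-0.478, 0.036, -0.877]]
```

```bash
cat > k.py <<'E'
import numpy as np
from scipy.optimize import least_squares
r=np.radians
def fk(q,g):
    a1,d1,L2,L3,a3,Lt,off=g; q=r(np.array(q,float)); p=q[1]-q[2]
    # in-plane basis, forearm dir f (pitched down p), u = up-normal
    f=np.array([np.cos(p),0,-np.sin(p)]); u=np.array([np.sin(p),0,np.cos(p)]); y=np.array([0,1,0.])
    wc=np.array([a1+L2*np.sin(q[1]),0,d1+L2*np.cos(q[1])])+L3*f+a3*u
    # j4 about f, j5 bends: j5<0 -> down
    up=u*np.cos(q[3])+np.cross(f,u)*np.sin(q[3])*1
    z=f*np.cos(q[4])+up*np.sin(q[4])
    t=wc+Lt*z; A=q[0]-off; R=np.array([[np.cos(A),-np.sin(A),0],[np.sin(A),np.cos(A),0],[0,0,1]])
    return R@t,R@z
data=[([90.676,22.042,.453,0,-68.411],[.153,.606,.223],[0,-.002,-1]),
([24.568,16.624,16.2195,0,-89.609],[.5969,.0972,.3924],[0,0,-1]),
([15.7,21.9,-30.4,9.0,-9.2],[.6567,.0131,.0974],[.468,.106,-.877])]
def res(g):
    o=[]
    for q,t,z in data:
        a,b=fk(q,g); o+=list(a-t)+list(.1*(b-z))
    return o
if __name__=="__main__":
    for a in(None,):
        s=least_squares(lambda g:np.r_[res(g),1e-3*(np.array(g[:5])-[0,.35,.4,.4,.05])],[0,.35,.4,.4,.05,.3,.26]); print(s.x.round(4),np.array(res(s.x)).round(4))
E
python3 k.py
```

```text
[ 0.008   0.1728  0.6286  0.4171 -0.0179  0.3621  0.2645] [ 0.0033 -0.0007  0.0003 -0.      0.0002  0.     -0.0003  0.0017 -0.0002
 -0.     -0.      0.     -0.0001  0.0022 -0.0001  0.001  -0.0076 -0.0001]
```

Run:
```python
from k import *; from d import w
g=[0.008,.1728,.6286,.4171,-.0179,.3621,.2645]
for p in [(-44,-88,28),(-44,-132,28),(-60,-20,30),(-100,0,30),(-150,60,30),(-220,-330,25),(-20,0,22),(-8,0,22)]:
    t=w(p)
    for j4 in(0,-180):
      for j5 in((-9.14,) if j4==0 else (-9.14,-20)):
        s=least_squares(lambda x:fk([x[0],x[1],x[2],j4,j5],g)[0]-t,[15,40,-30]); z=fk([*s.x,j4,j5],g)[1]
        print(p,j4,j5,s.x.round(1),"lean",np.degrees(np.arccos(-z[2])).round(1),"err",np.abs(s.fun).max().round(4))
```

```text
(-44, -88, 28) 0 -9.14 [ 16.9  28.1 -30.3] lean 22.5 err 0.0
(-44, -88, 28) -180 -9.14 [ 16.9  28.4 -38.6] lean 32.1 err 0.0
(-44, -88, 28) -180 -20 [ 16.9  29.6 -43. ] lean 37.4 err 0.0
(-44, -132, 28) 0 -9.14 [ 13.1  28.4 -29.7] lean 22.7 err 0.0
(-44, -132, 28) -180 -9.14 [ 13.1  28.7 -38. ] lean 32.4 err 0.0
(-44, -132, 28) -180 -20 [ 13.1  29.9 -42.4] lean 37.6 err 0.0
(-60, -20, 30) 0 -9.14 [ 23.   27.  -32.1] lean 21.8 err 0.0
(-60, -20, 30) -180 -9.14 [ 23.   27.3 -40.4] lean 31.5 err 0.0
(-60, -20, 30) -180 -20 [ 23.   28.5 -44.8] lean 36.7 err 0.0
(-100, 0, 30) 0 -9.14 [ 25.   25.  -35.7] lean 20.2 err 0.0
(-100, 0, 30) -180 -9.14 [ 25.   25.4 -44. ] lean 29.8 err 0.0
(-100, 0, 30) -180 -20 [ 25.   26.7 -48.4] lean 34.9 err 0.0
(-150, 60, 30) 0 -9.14 [ 31.5  22.9 -39.6] lean 18.4 err 0.0
(-150, 60, 30) -180 -9.14 [ 31.5  23.2 -47.9] lean 28.0 err 0.0
(-150, 60, 30) -180 -20 [ 31.5  24.6 -52.4] lean 33.0 err 0.0
(-220, -330, 25) 0 -9.14 [-10.6  24.2 -38.1] lean 18.5 err 0.0
(-220, -330, 25) -180 -9.14 [-10.6  24.5 -46.5] lean 28.1 err 0.0
(-220, -330, 25) -180 -20 [-10.6  25.9 -50.9] lean 33.2 err 0.0
(-20, 0, 22) 0 -9.14 [ 24.7  29.8 -28.2] lean 22.9 err 0.0
(-20, 0, 22) -180 -9.14 [ 24.7  30.1 -36.5] lean 32.6 err 0.0
(-20, 0, 22) -180 -20 [ 24.7  31.2 -40.9] lean 37.9 err 0.0
(-8, 0, 22) 0 -9.14 [ 24.6  30.4 -27.1] lean 23.5 err 0.0
(-8, 0, 22) -180 -9.14 [ 24.6  30.6 -35.4] lean 33.1 err 0.0
(-8, 0, 22) -180 -20 [ 24.6  31.8 -39.8] lean 38.4 err 0.0
```

j5 sits at its -9.14° limit, so a full lean isn't available at this spot. The knob and tab don't need it, so I work with the lean I have (20–28°) and deal with the final push later.

```bash
cat >> d.py <<'E'
import json
def log():
    S=sense(); open("log.jsonl","a").write(json.dumps([list(map(float,S["joints"])),np.array(S["tcp_pos"]).tolist(),np.array(S["ee_rot"]).tolist()])+"\n")
    R=DR.T@np.array(S["ee_rot"]); print("j",np.round(S["joints"],1),"z",R[:,2].round(3),"y",R[:,1].round(3),"t",S["time_s"],"w",S["gripper_width"]*87)
E
python3 - <<'E'
from d import *
log(); go((-50,-76,60),(-45,-76,29))
E
```

```text
j [  15.7   21.9  -30.4    9.    -9.2 -105.8] z [ 0.478  0.044 -0.877] y [-0.026  0.999  0.036] t 8.7 w 0.49497166161040146
now [-34.2 -96.3  97.4] F [-0.38164698 -0.01932473 -0.35167682]
[3.17 1.93 2.62] len cm 4.5
[ 1.04 -0.12  2.96] len cm 3.1
```

Request:
step_arm(
  targets="1.06 0.65 0.87 0;1.06 0.65 0.87 0;1.06 0.65 0.87 0;0.35 0 1 0;0.35 0 1 0;0 0 0 0",
)

```text
time_s: 9.2
tcp_pos: [0.646, 0.0234, 0.0518]
ee_rot: [[-0.882, -0.172, 0.438], [-0.123, 0.983, 0.138], [-0.455, 0.068, -0.888]]
wrist_force: [1.1, 1.1, -0.2]
gripper_width: 0.01
gripper_force: 0.0
```

Run:
```python
from d import *
log(); go((-45,-78,29),(-45,-132,29))
```

```text
j [ 16.   25.7 -27.8  -4.2  -9.2 -93.1] z [ 0.453  0.08  -0.888] y [-0.042  0.997  0.068] t 9.2 w 0.8301485964339242
now [-43.4 -84.6  51.8] F [ 1.07219291  1.06970052 -0.22943343]
[1.17 0.51 2.01] len cm 2.4
[ 0.03 -5.38 -0.43] len cm 5.4
```

Request:
step_arm(
  targets="0.5 0.35 0.9 0;0.7 0.35 1 0;0 0 0 0",
)

```text
time_s: 9.45
tcp_pos: [0.6445, 0.0283, 0.0331]
ee_rot: [[-0.885, -0.177, 0.43], [-0.124, 0.981, 0.15], [-0.448, 0.079, -0.891]]
wrist_force: [0.2, -0.3, -0.7]
gripper_width: 0.001
gripper_force: 0.0
```

Run:
```python
from d import *
log(); go((-45,-132,29))
```

```text
j [ 15.9  27.5 -26.4  -9.3  -9.2 -87.9] z [ 0.446  0.092 -0.891] y [-0.048  0.996  0.079] t 9.45 w 0.07044037874074624
now [-44.3 -79.6  33.1] F [ 0.20872999 -0.31031132 -0.66419711]
[ 0.29 -5.25 -0.15] len cm 5.3
```

Request:
step_arm(
  targets="0 -0.6 0 0;0 -0.6 0 0;0 -0.6 0 0;0.05 -0.6 0 0;0.05 -0.6 0 0;0.05 -0.6 0 0;0.05 -0.6 0 0;0 -0.6 0 0;0 0 0 0",
)

```text
time_s: 10.2
tcp_pos: [0.6523, -0.0197, 0.0305]
ee_rot: [[-0.884, -0.177, 0.433], [-0.124, 0.981, 0.149], [-0.451, 0.079, -0.889]]
wrist_force: [0.6, 1.7, 0.2]
gripper_width: 0.006
gripper_force: 0.3
```

Run:
```python
from d import *
log(); go((-45,-132,30))
```

```text
j [  9.7  28.3 -21.6 -18.2 -13.8 -73.8] z [ 0.448  0.092 -0.889] y [-0.048  0.996  0.079] t 10.2 w 0.4805389593120963
now [ -42.8 -128.2   30.5] F [0.61806514 1.6831497  0.1615466 ]
[ 0.23 -0.37 -0.09] len cm 0.4
```

Force of 1.7 N at the end fits the keeper drag, so it slid about 37 mm. Next, the tab.

Run:
```python
from d import *
go((-44,-120,30),(-80,-100,75),(-80,-18,75),(-40,-18,27))
```

```text
now [ -42.8 -128.2   30.5] F [0.61806514 1.6831497  0.1615466 ]
[0.13 0.82 0.07] len cm 0.8
[ 1.17  2.52 -5.43] len cm 6.1
[-0.06  8.17  0.75] len cm 8.2
[-1.41 -0.57  6.06] len cm 6.2
```

Request:
step_arm(
  targets="0.1 0.8 0 0;0.6 1.26 -2.7 0;0.6 1.26 -2.7 0;0 2.75 0.25 0;0 2.75 0.25 0;0 2.7 0.25 0;0 0 0 0",
  claw=5,
)

```text
time_s: 10.78
tcp_pos: [0.6041, 0.0842, 0.0822]
ee_rot: [[-0.889, -0.191, 0.416], [-0.132, 0.977, 0.167], [-0.439, 0.094, -0.894]]
wrist_force: [-0.4, 0.7, 0.8]
gripper_width: 0.452
gripper_force: 0.0
```

Run:
```python
from d import *
log(); go((-40,-18,27))
c=cap("wrist"); cv2.imwrite("pics/w3.png",c["img"])
print(proj(c,[w((-56,-20,56)),w((-46,-150,60)),w((-44,-20,20))]).round(0).tolist())
```

```text
j [  23.4   20.1  -34.2    4.4   -9.2 -107.8] z [ 0.435  0.111 -0.894] y [-0.062  0.994  0.094] t 10.7833 w 39.338004476361974
now [-77.  -18.9  82.2] F [-0.39337204  0.70230622  0.81028813]
[-0.91 -0.66  6.55] len cm 6.6
[[315.0, 282.0], [100.0, 303.0], [310.0, 256.0]]
```

View pics/w3.png

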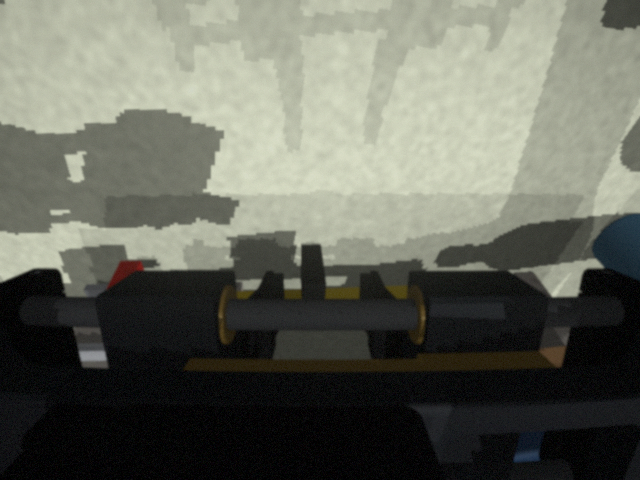

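The tab is at (312,270), between the fingers at (275,300) and (370,300). The knob has moved right, to (127,265). Descend and pinch the tab.

Request:
step_arm(
  targets="-0.2 -0.15 1.6 0;-0.2 -0.15 1.6 0;-0.2 -0.15 1.6 0;-0.2 -0.15 1.4 0;0 0 0 0",
)

```text
time_s: 11.25
tcp_pos: [0.6414, 0.0827, 0.0294]
ee_rot: [[-0.896, -0.188, 0.403], [-0.127, 0.977, 0.174], [-0.426, 0.105, -0.898]]
wrist_force: [-0.4, -0.6, -0.2]
gripper_width: 0.575
gripper_force: 0.0
```

Run:
```python
from d import *
log(); go((-42,-18,27))
```

```text
j [ 21.1  28.  -26.9  -6.2  -9.2 -95.7] z [ 0.422  0.12  -0.898] y [-0.059  0.993  0.105] t 11.25 w 50.052382648196904
now [-40.3 -25.2  29.4] F [-0.36638044 -0.62070869 -0.24864104]
[0.25 0.7  0.23] len cm 0.8
```

Request:
step_arm(
  targets="0.2 0.7 0.1 0;0 0 0 0",
)

```text
time_s: 11.42
tcp_pos: [0.6382, 0.0895, 0.0315]
ee_rot: [[-0.896, -0.192, 0.401], [-0.129, 0.976, 0.178], [-0.425, 0.108, -0.899]]
wrist_force: [0.8, -0.2, 0.2]
gripper_width: 0.573
gripper_force: 0.0
```

Request:
step_arm(
  targets="0 0 0 0;0 0 0 0;0 0 0 0;0 0 0 0;0 0 0 0;0 0 0 0;0 0 0 0",
  claw=0.8,
)

```text
time_s: 12.0
tcp_pos: [0.6387, 0.0898, 0.0313]
ee_rot: [[-0.896, -0.192, 0.401], [-0.13, 0.975, 0.178], [-0.426, 0.108, -0.898]]
wrist_force: [-0.7, 2.1, 1.1]
gripper_width: 0.18
gripper_force: 29.7
```

Run:
```python
from d import *
log()
# tab arc: shifts of TCP per 7 deg keeping the grasp point on the arc
H=np.array([-14,87]); t=lambda a:H+np.array([-30*np.cos(a)-107*np.sin(a),30*np.sin(a)-107*np.cos(a)])
go()
p=dk(sense()["tcp_pos"]); t0=t(0)
go(*[(*(p[:2]+t(np.radians(a))-t0),p[2]) for a in (7,14,21,28)])
```

```text
j [ 21.8  27.7 -27.1  -6.   -9.2 -96.4] z [ 0.421  0.125 -0.898] y [-0.063  0.992  0.108] t 12.0 w 15.644096778431383
now [-42.  -17.8  31.3] F [-0.7335874   2.13473681  1.09026541]
now [-42.  -17.8  31.3] F [-0.7335874   2.13473681  1.09026541]
[ 1.15  0.52 -0.48] len cm 1.4
[ 1.1   0.67 -0.44] len cm 1.4
[ 1.02  0.81 -0.39] len cm 1.4
[ 0.93  0.93 -0.33] len cm 1.4
```

Request:
step_arm(
  targets="0.57 0.22 -0.24 3.8;0.57 0.22 -0.24 3.8;0.57 0.22 -0.24 3.8;0.57 0.22 -0.24 3.8;0 0 0 0",
)

```text
time_s: 12.42
tcp_pos: [0.6155, 0.0966, 0.0328]
ee_rot: [[-0.92, 0.044, 0.39], [0.127, 0.974, 0.189], [-0.372, 0.223, -0.901]]
wrist_force: [5.6, 15.9, -15.1]
gripper_width: 0.207
gripper_force: 29.7
```

```bash
cat > arc.py <<'E'
from d import *
import sys
log(); R=DR.T@np.array(sense()["ee_rot"]); p=dk(sense()["tcp_pos"]); g=p-19*R[:,2]
H=np.array([-14,87]); v=g[:2]-H; a=np.degrees(np.arctan2(-v[0],-v[1])-np.arctan2(30,107)); print("grasp",g.round(1),"radius",np.hypot(*v).round(1),"bar deg",a.round(1))
def rot(q,d): d=-np.radians(d); c,s=np.cos(d),np.sin(d); return H+np.array([[c,-s],[s,c]])@(q-H)
go(*[(*(p[:2]+rot(g[:2],d)-g[:2]),31) for d in map(float,sys.argv[1:])])
E
python3 arc.py 4 8 12 16
```

```text
j [  23.    26.1  -29.1   -7.7   -9.1 -110.9] z [ 0.412  0.136 -0.901] y [0.171 0.96  0.223] t 12.4167 w 18.01306778580349
grasp [-71.9 -10.7  49.9] radius 113.6 bar deg 15.0
now [-64.1  -8.1  32.8] F [  5.55676025  15.90362916 -15.07736078]
[ 0.77  0.26 -0.05] len cm 0.8
[ 0.69  0.35 -0.2 ] len cm 0.8
[ 0.67  0.39 -0.18] len cm 0.8
[ 0.64  0.44 -0.16] len cm 0.8
```

At 15° the pinch starts to bind (16 N). I'll loosen the claw so the right finger pushes the tab along the arc instead.

Request:
step_arm(
  targets="0 0 0 0;0 0 0 0;0 0 0 0;0 0 0 0",
  claw=3.4,
)

```text
time_s: 12.75
tcp_pos: [0.6156, 0.0929, 0.0345]
ee_rot: [[-0.919, 0.047, 0.392], [0.13, 0.974, 0.187], [-0.373, 0.223, -0.901]]
wrist_force: [0.9, 0.0, 0.4]
gripper_width: 0.371
gripper_force: 0.0
```

```bash
python3 arc.py 8 16 24 32 40
```

```text
j [  22.7   25.9  -29.2   -7.6   -9.2 -110.8] z [ 0.414  0.134 -0.901] y [0.174 0.959 0.223] t 12.75 w 32.319148107049735
grasp [-72.4 -14.4  51.6] radius 117.0 bar deg 14.3
now [-64.5 -11.8  34.5] F [0.87569872 0.01352002 0.39866094]
[ 1.57  0.56 -0.12] len cm 1.7
[ 1.36  0.84 -0.36] len cm 1.6
[ 1.25  1.02 -0.27] len cm 1.6
[ 1.12  1.18 -0.17] len cm 1.6
[ 0.97  1.31 -0.07] len cm 1.6
```

Request:
step_arm(
  targets="0.4 0.6 0.2 0;0.6 0.5 -0.1 0;0.6 0.4 -0.1 0;0.68 0.5 -0.18 0;0.68 0.5 -0.18 0;0.62 0.55 -0.14 0;0.62 0.55 -0.14 0;0.56 0.6 -0.1 0;0.56 0.6 -0.1 0;0.5 0.65 -0.05 0;0.5 0.65 -0.05 0;0 0 0 0",
)

```text
time_s: 13.75
tcp_pos: [0.5562, 0.1438, 0.0404]
ee_rot: [[-0.941, 0.044, 0.335], [0.121, 0.969, 0.213], [-0.316, 0.241, -0.918]]
wrist_force: [-9.2, -7.1, -4.9]
gripper_width: 0.394
gripper_force: 5.3
```

```bash
python3 arc.py 10 20
python3 - <<'E'
from m import *
from d import *
c=cap("top"); cv2.imwrite("pics/top1.png",c["img"])
k=big(mask(c,(18,120,60),(35,255,255),(150,165,340,260))); rc=cv2.minAreaRect(k); print(cv2.contourArea(k),[dk(p).round(0).tolist()[:2] for p in onz(c,cv2.boxPoints(rc),.05)])
mr=mask(c,(0,120,50),(8,255,255),(280,150,345,210))|mask(c,(172,120,50),(180,255,255),(280,150,345,210))
x,y,ww,h=cv2.boundingRect(big(mr)); print("red",x,y,ww,h,dk(onz(c,[(x+ww/2,y+h)],.06)[0]).round(0))
E
```

```text
j [  30.    22.3  -34.5   -5.7   -9.8 -119.6] z [ 0.36   0.168 -0.918] y [0.17  0.955 0.241] t 13.75 w 34.27123871425204
grasp [-123.5   43.3   57.8] radius 118.0 bar deg 52.6
now [-116.7   46.4   40.4] F [-9.17396885 -7.14710391 -4.92249183]
[1.32 1.55 0.97] len cm 2.3
[0.72 1.91 0.25] len cm 2.1
188.5 [[-24.0, 85.0], [-14.0, 76.0], [-100.0, -15.0], [-109.0, -6.0]]
red 304 177 16 12 [ -46. -137.   60.]
```

The bar is about 44° open and the keeper about 37 mm aside, with the knob at dock y about -150. Next I lift off, close the claw, and drop in behind the bar to sweep it from the inner face.

Request:
step_arm(
  targets="-0.5 -0.4 0 0;0 0 0 0;0 0 -2.5 0;0 0 -3 -3.5;0 0 -3 -3.5;0 0 0 -3.5;0 0 0 -3.5",
  claw=5,
)

```text
time_s: 14.38
tcp_pos: [0.5414, 0.1259, 0.1276]
ee_rot: [[-0.912, -0.196, 0.36], [-0.119, 0.967, 0.225], [-0.392, 0.163, -0.905]]
wrist_force: [0.1, -0.4, -0.9]
gripper_width: 0.576
gripper_force: 0.0
```

Run:
```python
from d import *
log(); go((-90,-70,105),(-80,-55,30))
```

```text
j [  29.    11.9  -33.6   -3.8  -19.4 -106.2] z [ 0.386  0.176 -0.905] y [-0.068  0.984  0.163] t 14.3833 w 50.13367514593823
now [-133.7   30.7  127.6] F [ 0.11020124 -0.42979372 -0.92350962]
[ -3.15 -10.57   1.96] len cm 11.2
[2.02 0.19 7.44] len cm 7.7
```

Request:
step_arm(
  targets="-1 -3.5 0.65 0;-1 -3.5 0.65 0;-1.1 -3.5 0.65 0;0 0 0 0;0 0 0 0;0.6 0.05 2.4 0;0.7 0.05 2.5 0;0.7 0.05 2.5 0;0 0 0 0",
  claw=0,
)

```text
time_s: 15.13
tcp_pos: [0.6006, 0.0484, 0.0225]
ee_rot: [[-0.918, -0.191, 0.347], [-0.118, 0.968, 0.222], [-0.378, 0.163, -0.911]]
wrist_force: [-0.4, -0.1, -0.3]
gripper_width: 0.031
gripper_force: 0.0
```

Run:
```python
from d import *
log(); go((-100,-25,30),(-145,25,30),(-165,65,30),(-165,112,30))
```

```text
j [ 14.9  26.4 -23.7 -23.8 -18.1 -74.4] z [ 0.373  0.175 -0.911] y [-0.063  0.985  0.163] t 15.1333 w 2.6702217412279734
now [-85.2 -53.9  22.5] F [-0.36125348 -0.06824607 -0.32740997]
[ 1.1   3.06 -0.73] len cm 3.3
[ 4.18  5.21 -0.8 ] len cm 6.7
[ 1.86  4.07 -0.05] len cm 4.5
[0.01 4.63 0.82] len cm 4.7
```

Request:
step_arm(
  targets="0.37 1.02 -0.25 0;0.37 1.02 -0.25 0;0.37 1.02 -0.25 0;0.84 1.04 -0.16 0;0.84 1.04 -0.16 0;0.84 1.04 -0.16 0;0.84 1.04 -0.16 0;0.84 1.04 -0.16 0;0 0 0 0",
)

```text
time_s: 15.88
tcp_pos: [0.5334, 0.1176, 0.0366]
ee_rot: [[-0.916, -0.197, 0.35], [-0.121, 0.966, 0.228], [-0.384, 0.167, -0.908]]
wrist_force: [0.2, -0.2, 0.2]
gripper_width: 0.003
gripper_force: 0.0
```

Run:
```python
from d import *
log(); go((-165,65,30),(-165,112,30))
```

```text
j [ 27.5  20.8 -35.7 -14.7  -9.2 -93.9] z [ 0.377  0.181 -0.908] y [-0.07   0.984  0.167] t 15.8833 w 0.29356094911127295
now [-142.8   23.4   36.6] F [ 0.19784433 -0.1962097   0.1521277 ]
[2.3  4.14 0.51] len cm 4.8
[-0.    4.62  0.85] len cm 4.7
```

Request:
step_arm(
  targets="0.58 1.04 0.25 0;0.58 1.04 0.2 0;0.58 1.04 0.2 0;0.58 1.04 0.2 0;0 1.16 0.21 0;0 1.16 0.21 0;0 1.16 0.21 0;0 1.16 0.21 0;0 0 0 0",
)

```text
time_s: 16.63
tcp_pos: [0.513, 0.1919, 0.0376]
ee_rot: [[-0.928, -0.21, 0.309], [-0.128, 0.956, 0.264], [-0.351, 0.206, -0.914]]
wrist_force: [-0.2, 0.8, 0.5]
gripper_width: 0.006
gripper_force: 0.0
```

Run:
```python
from m import *
from d import *
log(); go((-165,112,30))
c=cap("top"); cv2.imwrite("pics/top2.png",c["img"][100:400,60:460])
k=big(mask(c,(18,120,60),(35,255,255),(150,165,340,290))); rc=cv2.minAreaRect(k); print(cv2.contourArea(k),[dk(p).round(0).tolist()[:2] for p in onz(c,cv2.boxPoints(rc),.05)])
```

```text
j [  36.1   20.8  -36.3  -11.4   -9.2 -105. ] z [ 0.341  0.222 -0.914] y [-0.083  0.975  0.206] t 16.6333 w 0.5218375933189766
now [-153.3   99.8   37.6] F [-0.1759928   0.83029466  0.52874997]
[1.36 1.13 0.56] len cm 1.9
227.5 [[-136.0, 119.0], [-22.0, 95.0], [-25.0, 80.0], [-139.0, 104.0]]
```

View pics/top2.png

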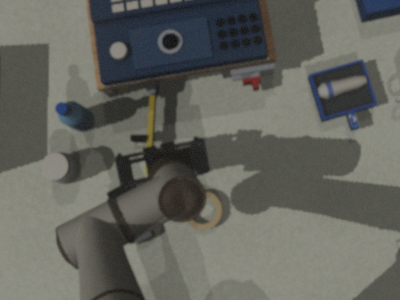

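The bar (crop (150,110)) is open to about 102° (1.78 rad), clear of bottle and jar. The hand's lean has drifted sideways, about 12° of roll, which is bad for pinching the tray fin. I'll use the stretch trick towards -y, high up, to cancel it.

```bash
cat >> d.py <<'E'
def gow(*pts): go(*[dk(p) for p in pts])
E
python3 - <<'E'
from d import *
gow((.515,.16,.05),(.46,.08,.30),(.43,-.3,.38),(.15,-.6,.40),(.03,-.82,.40))
E
```

```text
now [-153.6   99.1   37.4] F [ 0.12275069 -0.42208408 -1.23096874]
[-0.24 -2.77 -1.91] len cm 3.4
[ -2.64  -1.36 -26.65] len cm 26.8
[  4.83 -34.06 -18.27] len cm 38.9
[ 29.11 -22.41 -18.4 ] len cm 41.1
[ 13.94 -18.52  -9.51] len cm 25.1
```

Request:
step_arm(
  targets="-0.12 -1.4 -0.95 0;-0.12 -1.4 -0.95 0;-0.4 -0.2 -3.8 0;-0.4 -0.2 -3.8 0;-0.4 -0.2 -3.8 0;-0.4 -0.2 -3.8 0;-0.4 -0.2 -3.8 0;-0.4 -0.2 -3.8 0;-0.4 -0.2 -3.8 0",
)

```text
time_s: 17.43
tcp_pos: [0.4604, 0.0779, 0.3017]
ee_rot: [[-0.928, -0.208, 0.31], [-0.126, 0.956, 0.264], [-0.351, 0.206, -0.913]]
wrist_force: [0.9, 0.7, -0.1]
gripper_width: 0.006
gripper_force: 0.0
```

Request:
step_arm(
  targets="0.48 -3.4 -1.83 0;0.48 -3.4 -1.83 0;0.48 -3.4 -1.83 0;0.48 -3.4 -1.83 0;0.48 -3.4 -1.83 0;0.48 -3.4 -1.83 0;0.48 -3.4 -1.83 0;0.48 -3.4 -1.83 0;0.48 -3.4 -1.83 0;0.48 -3.4 -1.83 0",
)

```text
time_s: 18.27
tcp_pos: [0.4303, -0.3024, 0.3806]
ee_rot: [[-0.928, -0.207, 0.31], [-0.125, 0.956, 0.264], [-0.352, 0.206, -0.913]]
wrist_force: [0.9, 0.7, -0.4]
gripper_width: 0.01
gripper_force: 0.0
```

Request:
step_arm(
  targets="2.91 -2.24 -1.84 0;2.91 -2.24 -1.84 0;2.91 -2.24 -1.84 0;2.91 -2.24 -1.84 0;2.91 -2.24 -1.84 0;2.91 -2.24 -1.84 0;2.91 -2.24 -1.84 0;2.91 -2.24 -1.84 0;2.91 -2.24 -1.84 0;2.91 -2.24 -1.84 0",
)

```text
time_s: 19.1
tcp_pos: [0.1489, -0.601, 0.4001]
ee_rot: [[-0.927, -0.208, 0.311], [-0.126, 0.956, 0.264], [-0.352, 0.206, -0.913]]
wrist_force: [0.4, -1.5, 0.3]
gripper_width: 0.006
gripper_force: 0.0
```

Run:
```python
from d import *
log(); print(sense()["tcp_pos"]); gow((.15,-.6,.40),(.03,-.82,.40))
```

```text
j [ -73.1   25.3   35.   -23.2 -108.3  -12.5] z [ 0.342  0.222 -0.913] y [-0.081  0.975  0.206] t 19.1 w 0.4839769887257214
[ 0.14894677 -0.6009715   0.40013591]
now [-617.7 -638.8  400.1] F [ 0.40339756 -1.50155185  0.3068898 ]
[-0.11  0.07  0.07] len cm 0.1
[ 13.9  -18.54  -9.55] len cm 25.1
```

Request:
step_arm(
  targets="0.5 -3.8 -1.1 0;0.5 -3.8 -1.1 0;0.5 -3.8 -1.1 0;0.5 -3.8 -1.1 0;0.5 -3.8 -1.1 0;0.5 -3.8 -1.1 0;0.5 -3.8 -1.1 0;0.5 -3.8 -1.1 0",
)

```text
time_s: 19.77
tcp_pos: [0.1438, -0.8078, 0.3486]
ee_rot: [[-0.926, -0.185, 0.33], [-0.122, 0.972, 0.202], [-0.358, 0.147, -0.922]]
wrist_force: [0.6, 0.9, -0.5]
gripper_width: 0.006
gripper_force: 0.0
```

Request:
step_arm(
  targets="0.5 -3.8 -1.8 0;0.5 -3.8 -1.8 0;0.5 -3.8 -1.8 0;0.5 -3.8 -1.8 0;0.5 -3.8 -1.8 0",
)

```text
time_s: 20.18
tcp_pos: [0.1188, -0.8564, 0.3248]
ee_rot: [[-0.924, -0.145, 0.354], [-0.123, 0.989, 0.084], [-0.362, 0.034, -0.932]]
wrist_force: [0.4, -0.2, -0.2]
gripper_width: 0.007
gripper_force: 0.0
```

Request:
step_arm(
  targets="0.5 -3.8 -1.5 0;0.5 -3.8 -1.5 0;0 0 0 0",
  claw=5.5,
)

```text
time_s: 20.43
tcp_pos: [0.1085, -0.8753, 0.3161]
ee_rot: [[-0.924, -0.126, 0.36], [-0.121, 0.992, 0.037], [-0.362, -0.009, -0.932]]
wrist_force: [-1.1, -0.0, -1.6]
gripper_width: 0.152
gripper_force: 0.0
```

Run:
```python
from d import *
log(); print(sense()["tcp_pos"],np.array(sense()["ee_rot"]).round(3).tolist()); gow((.2,-.6,.36),(.45,-.30,.20))
```

```text
j [ -80.6   55.5   80.5  -22.9 -111.9  -11.3] z [ 0.362 -0.01  -0.932] y [ 0.004  1.    -0.009] t 20.4333 w 13.218880517369248
[ 0.10850143 -0.87532229  0.31605442] [[-0.924, -0.126, 0.36], [-0.121, 0.992, 0.037], [-0.362, -0.009, -0.932]]
now [-693.6 -905.5  316.1] F [-1.08558118 -0.01500658 -1.64012971]
[-13.37  26.12   0.23] len cm 29.3
[-20.94  26.75  25.04] len cm 42.2
```

Now 21° of lean along the dock axis with zero roll. Going to the tray fin.

Request:
step_arm(
  targets="-1.9 3.7 0 0;-1.9 3.7 0 0;-1.9 3.7 0 0;-1.9 3.7 0 0;-1.9 3.7 0 0;-1.9 3.7 0 0;-1.9 3.7 0 0",
)

```text
time_s: 21.02
tcp_pos: [0.1946, -0.6236, 0.3623]
ee_rot: [[-0.923, -0.128, 0.362], [-0.123, 0.992, 0.036], [-0.363, -0.011, -0.932]]
wrist_force: [1.2, 0.8, 0.7]
gripper_width: 0.607
gripper_force: 0.0
```

Request:
step_arm(
  targets="-1.9 2.43 2.28 0;-1.9 2.43 2.28 0;-1.9 2.43 2.28 0;-1.9 2.43 2.28 0;-1.9 2.43 2.28 0;-1.9 2.43 2.28 0;-1.9 2.43 2.28 0;-1.9 2.43 2.28 0;-1.9 2.43 2.28 0;-1.9 2.43 2.28 0;0 0 0 -5;0 0 0 0",
)

```text
time_s: 22.02
tcp_pos: [0.4217, -0.3516, 0.2148]
ee_rot: [[-0.909, -0.213, 0.36], [-0.213, 0.976, 0.038], [-0.359, -0.042, -0.932]]
wrist_force: [0.5, -0.8, -0.5]
gripper_width: 0.631
gripper_force: 0.0
```

Run:
```python
from d import *
from m import *
log(); S=sense(); R=np.array(S["ee_rot"]); print(S["tcp_pos"])
c=cap("wrist"); cv2.imwrite("pics/w4.png",c["img"])
m=mask(c,(105,110,30),(128,255,255),(0,0,640,300)); k=big(m); x,y,ww,h=cv2.boundingRect(k); print("blue",x,y,ww,h)
```

```text
j [-30.7   9.1 -15.6 -16.6 -49.2 -37.4] z [ 0.361 -0.009 -0.932] y [-0.083  0.996 -0.042] t 22.0167 w 54.89092906626169
[ 0.42168993 -0.3515766   0.21478882]
blue 135 169 29 34
```

View pics/w4.png

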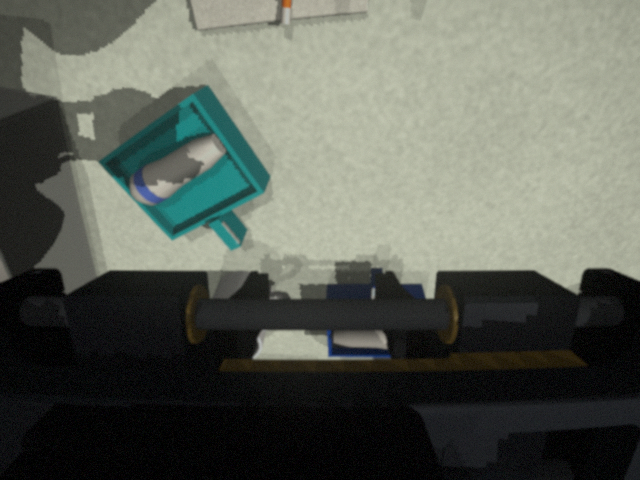

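The wrist view shows the turquoise look-alike at (190,170), to be left alone, and the blue tray's fin at (377,277) behind the fingers. I check the fin position and work out the approach.

Run:
```python
from d import *
from m import *
c=cap("top")
# shadow-free? fin + tray in top view now
m=mask(c,(105,110,30),(128,255,255),(350,150,450,240)); k=cv2.findNonZero(m); x,y,w_,h=cv2.boundingRect(k)
fp=k[:,0][k[:,0,1]>=y+h-4]; print("fin end px",fp.mean(0), onz(c,[[fp[:,0].mean(),y+h-1]],.047).round(4))
c=cap("wrist"); print("wrist fin px",onz(c,[(377,272)],.047).round(4))
gow((.545,-.252,.10),(.574,-.2495,.020))
```

```text
fin end px [414.42857143 225.35714286] [[ 0.5594 -0.2572  0.047 ]]
wrist fin px [[ 0.539  -0.2714  0.047 ]]
now [-315.7 -430.   216.3] F [ 0.47074527 -0.68927255  0.63638085]
[-9.19  8.   15.67] len cm 19.8
[ 0.2  -0.    8.51] len cm 8.5
```

Request:
step_arm(
  targets="-1.84 1.58 3.1 0;-1.84 1.58 3.1 0;-1.84 1.58 3.1 0;-1.84 1.58 3.1 0;-1.84 1.58 3.1 0;0 0 1.5 0;0 0 1.5 0;0 0 0 0",
)

```text
time_s: 22.83
tcp_pos: [0.5546, -0.2514, 0.07]
ee_rot: [[-0.911, -0.205, 0.357], [-0.206, 0.978, 0.036], [-0.357, -0.04, -0.933]]
wrist_force: [-0.7, -0.1, 0.1]
gripper_width: 0.633
gripper_force: 0.0
```

Run:
```python
from d import *
log(); print(sense()["tcp_pos"]);gow((.574,-.251,.020))
c=cap("wrist"); cv2.imwrite("pics/w5.png",c["img"])
from m import *
m=mask(c,(105,110,30),(128,255,255),(262,200,385,300)); ys,xs=np.nonzero(m); print(len(xs))
if len(xs):
    for r0 in range(ys.min(),ys.max(),8):
        q=xs[ys==r0]; print(r0,q.min() if len(q) else None,q.max() if len(q) else None)
P=[w(dk(p)) for p in [(.558,-.254,.047),(.558,-.254,.013),(.595,-.2455,.047)]]; print(proj(c,P).round(0).tolist())
```

```text
j [-13.2  23.  -21.3 -15.2 -26.5 -52.1] z [ 0.359 -0.011 -0.933] y [-0.075  0.996 -0.04 ] t 22.8333 w 55.072781185895096
[ 0.55458213 -0.25141862  0.07004391]
now [-169.9 -345.2   70. ] F [-0.66778887 -0.07378961  0.11097914]
[ 0.01 -0.15  5.37] len cm 5.4
2687
234 304 313
242 303 321
250 301 322
258 299 322
266 297 324
274 271 347
282 270 371
290 269 372
298 269 359
[[318.0, 267.0], [321.0, 234.0], [320.0, 312.0]]
```

Request:
step_arm(
  targets="0 -0.15 1.4 0;0 -0.15 1.4 0;0 -0.1 1.4 0;0 0 1.1 0;0 0 0 0",
)

```text
time_s: 23.3
tcp_pos: [0.5748, -0.2541, 0.0228]
ee_rot: [[-0.91, -0.205, 0.36], [-0.206, 0.978, 0.035], [-0.359, -0.042, -0.932]]
wrist_force: [-0.1, 0.3, 0.4]
gripper_width: 0.63
gripper_force: 0.0
```

Request:
step_arm(
  targets="0 0 0 0;0 0 0 0;0 0 0 0;0 0 0 0;0 0 0 0;0 0 0 0;0 0 0 0",
  claw=0.8,
)

```text
time_s: 23.88
tcp_pos: [0.5755, -0.2534, 0.0241]
ee_rot: [[-0.909, -0.207, 0.362], [-0.209, 0.977, 0.035], [-0.361, -0.044, -0.932]]
wrist_force: [-0.3, -2.2, 1.6]
gripper_width: 0.186
gripper_force: 0.7
```

Run:
```python
from d import *
log(); print(sense()["tcp_pos"],sense()["gripper_force"])
# drag waypoints for TCP (dock mm): keep height
p=dk(sense()["tcp_pos"]); z=p[2]
go((p[0]-45,p[1],z),(-200,-100,z),(-200,4,z))
```

```text
j [-13.1  28.4 -20.  -17.8 -22.2 -49.1] z [ 0.363 -0.013 -0.932] y [-0.078  0.996 -0.044] t 23.8833 w 16.213925300119975
[ 0.57548659 -0.25338605  0.02413359] 0.713649820536375
now [-149.5 -349.9   24.1] F [-0.33447918 -2.182769    1.6249212 ]
[ 4.18  0.35 -1.64] len cm 4.5
[-1.7  24.93 -0.52] len cm 25.0
[-0.92 10.36 -0.13] len cm 10.4
```

Grip on the fin makes contact, but a 21° lean would hit the j5 limit midway along the drag (dock x about -205) and tilt the tray. I'll release, visit the worst spot empty to bleed off lean, and come back.

Request:
step_arm(
  targets="0 0 0 0;0 0 0 0;0 0 0 0;0 0 0 0;0 0 0 0;0 0 0 0;1.5 0.1 -0.6 0;2 0.15 -0.75 0;2.2 0.15 -0.8 0;0 0 0 0",
  claw=5.5,
)

```text
time_s: 24.72
tcp_pos: [0.5106, -0.2616, 0.0222]
ee_rot: [[-0.911, -0.205, 0.358], [-0.205, 0.978, 0.037], [-0.357, -0.04, -0.933]]
wrist_force: [-0.1, 0.2, 0.6]
gripper_width: 0.632
gripper_force: 0.0
```

Run:
```python
from d import *
log(); go((-215,-170,24),(-215,-110,22))
```

```text
j [-16.5  25.1 -25.4 -22.1 -21.3 -42. ] z [ 0.359 -0.01  -0.933] y [-0.075  0.996 -0.04 ] t 24.7167 w 55.017993321153604
now [-214.9 -349.5   22.2] F [-0.0958082   0.16724822  0.57182522]
[-1.58 17.88 -0.36] len cm 18.0
[-0.44  5.99  0.12] len cm 6.0
```

Request:
step_arm(
  targets="-0.32 3.58 -0.05 0;-0.32 3.58 -0.05 0;-0.32 3.58 -0.05 0;-0.32 3.58 -0.05 0;-0.32 3.58 -0.05 0;-0.2 3 0 0;-0.2 3 0 0;0 0 0 0",
)

```text
time_s: 25.38
tcp_pos: [0.4901, -0.0369, 0.0433]
ee_rot: [[-0.914, -0.234, 0.331], [-0.215, 0.972, 0.092], [-0.344, 0.013, -0.939]]
wrist_force: [0.4, 0.1, -0.5]
gripper_width: 0.633
gripper_force: 0.0
```

Run:
```python
from d import *
log(); go((-215,-50,20),(-215,4,20))
```

```text
j [ 14.4  16.5 -44.3  -2.5  -9.2 -88.6] z [ 0.341  0.048 -0.939] y [-0.105  0.994  0.013] t 25.3833 w 55.065364607643396
now [-205.8 -124.1   43.3] F [ 0.35647313  0.10579858 -0.50205448]
[0.96 7.44 2.23] len cm 7.8
[-0.51  5.37  0.26] len cm 5.4
```

Request:
step_arm(
  targets="0.5 0 1 0;0.5 0 1 0;0.5 1.5 1 0;0 2 0.5 0;0 2 0.5 0;0 0 0 0",
)

```text
time_s: 25.88
tcp_pos: [0.4838, 0.0032, 0.0135]
ee_rot: [[-0.922, -0.245, 0.301], [-0.214, 0.968, 0.134], [-0.324, 0.059, -0.944]]
wrist_force: [-0.0, 0.5, 0.1]
gripper_width: 0.632
gripper_force: 0.0
```

Run:
```python
from d import *
log(); go((-215,4,20))
```

```text
j [ 17.8  20.  -41.9 -12.6  -9.2 -82.1] z [ 0.316  0.093 -0.944] y [-0.117  0.991  0.059] t 25.8833 w 55.00646395001889
now [-206.9  -83.5   13.5] F [-0.00466763  0.47153827  0.12677389]
[-0.25  8.81 -0.05] len cm 8.8
```

```bash
cat > k2.py <<'E'
import numpy as np, json
from scipy.optimize import least_squares
from scipy.spatial.transform import Rotation as Ro
def fk(q,g):
    a1,d1,L2,L3,a3,Lt,off,lat,o6=g; q=np.radians(np.array(q,float)); p=q[1]-q[2]
    f=np.array([np.cos(p),0,-np.sin(p)]); u=np.array([np.sin(p),0,np.cos(p)]); y=np.cross(u,f)
    W=Ro.from_rotvec(f*(-q[3]*-1)) # j4 about forearm
    wc=np.array([a1+L2*np.sin(q[1]),lat,d1+L2*np.cos(q[1])])+L3*f+a3*u
    B=W*Ro.from_rotvec(-y*q[4]) if False else W*Ro.from_rotvec(y*(-q[4]))
    F=np.column_stack([B.apply(u),B.apply(y),B.apply(f)])  # tool before j6
    F=F@Ro.from_rotvec([0,0,-q[5]*S6+o6]).as_matrix()
    t=wc+Lt*F[:,2]; A=Ro.from_rotvec([0,0,q[0]-off]).as_matrix()
    return A@t,A@F
S6=1
D=[json.loads(l) for l in open("log.jsonl")]
def res(g): 
    o=[]
    for q,t,R in D:
        a,b=fk(q,g); o+=list(a-t)+list(.1*(b-np.array(R)).ravel())
    return np.array(o)
def fit():
    global S6; best=None
    for S6_ in(1,-1):
        for o6 in np.radians([0,90,180,270]):
            S6=S6_; s=least_squares(res,[0,.35,.45,.4,.0,.3,0,-.16,o6])
            if best is None or s.cost<best[0]: best=(s.cost,S6_,s.x)
    S6=best[1]; return best
E
python3 - <<'E'
import k2
b=k2.fit(); print(b[0],b[1],b[2].round(4)); k2.S6=b[1]; r=k2.res(b[2]).reshape(-1,12); print(abs(r[:,:3]).max(0).round(4),(abs(r[:,3:]).max()*10).round(4),len(r))
E
```

```text
0.4601546889131969 1 [ 0.0527 -0.242   0.5468  0.3528  0.0542 -0.0407 -0.3161 -0.3122  1.5648]
[0.0702 0.0871 0.0424] 1.9146 22
```

```bash
sed -i 's/f\*(-q\[3\]\*-1)/-f*q[3]/' k2.py
cat >> k2.py <<'E'
_b=fit(); S6=_b[1]; G=_b[2]
LO=np.array([-179.83,-69.29,-61.27,-181.25,-171.15,-177.46]); HI=np.array([179.83,118.12,80.66,117.63,-9.14,177.46])
def ik(t,R,q0):
    s=least_squares(lambda q:np.r_[(fk(q,G)[0]-t),.3*(fk(q,G)[1]-R).ravel()],np.clip(q0,LO+.01,HI-.01),bounds=(LO,HI),x_scale=30)
    a,b=fk(s.x,G); return s.x,np.linalg.norm(a-t)*1e3,np.degrees(np.linalg.norm(Ro.from_matrix(b@R.T).as_rotvec()))
E
python3 - <<'E'
import k2,numpy as np
print(k2._b[0],k2.S6,k2.G.round(4)); r=k2.res(k2.G).reshape(-1,12); print(abs(r[:,:3]).max(0).round(4),(abs(r[:,3:]).max()*10).round(4))
from d import *
# lean limit vs place: for dock-aligned lean phi, roll 0
def Rl(phi,az=0):
    f=np.radians(phi); a=np.radians(az); z=np.array([np.sin(f)*np.cos(a),np.sin(f)*np.sin(a),-np.cos(f)]); x=-np.array([np.cos(f),0,np.sin(f)]); y=np.cross(z,x); y/=np.linalg.norm(y); return DR@np.column_stack([np.cross(y,z),y,z])
for P in [(-150,-350,23),(-205,-350,23),(-205,-200,23),(-205,-120,23),(-205,-50,23),(-205,0,23),(-150,0,23),(-60,0,23),(-300,-180,23)]:
    print(P,[(phi,*np.round(k2.ik(w(P),Rl(phi),[15,22,-35,-5,-12,-85])[2],1).reshape(1)) for phi in (0,5,10,14,18,22)])
E
```

```text
0.44427288981417773 -1 [ 0.0302  0.2219  0.5475  0.3979 -0.0635  0.3524 -0.0187 -0.1699  4.6954]
[0.0338 0.0116 0.0305] 1.9836Traceback (most recent call last):
  File "<stdin>", line 8, in <module>
  File "k2.py", line 32, in ik
    a,b=fk(s.x,G); return s.x,np.linalg.norm(a-t)*1e3,np.degrees(np.linalg.norm(Ro.from_matrix(b@R.T).as_rotvec()))
                                                                                ~~~~~~~~~~~~~~^^^^^^^
  File "scipy/spatial/transform/_rotation.pyx", line 1143, in scipy.spatial.transform._rotation.Rotation.from_matrix
ValueError: Non-positive determinant (left-handed or null coordinate frame) in rotation matrix 0: [[ 0.93872199  0.34448433 -0.01147062]
 [ 0.34448434 -0.93657484  0.06448337]
 [-0.01147042  0.06448341  0.99785285]].
```

```bash
sed -i 's/B.apply(y),B.apply(f)\])/-B.apply(y),B.apply(f)])/' k2.py
cat > pl.py <<'E'
import k2,numpy as np
from d import *
def Rl(phi,az=0):
    f=np.radians(phi); a=np.radians(az); z=np.array([np.sin(f)*np.cos(a),np.sin(f)*np.sin(a),-np.cos(f)]); x=-np.array([np.cos(f),0,np.sin(f)]); y=np.cross(z,x); y/=np.linalg.norm(y); return DR@np.column_stack([np.cross(y,z),y,z])
E
python3 - <<'E'
from pl import *
print(k2._b[0],k2.S6,k2.G.round(4)); r=k2.res(k2.G).reshape(-1,12); print(abs(r[:,:3]).max(0).round(4),(abs(r[:,3:]).max()*10).round(4))
q0=sense()["joints"]
for P in [(-150,-350,23),(-205,-350,23),(-205,-200,23),(-205,-120,23),(-205,-50,23),(-205,0,23),(-150,0,23),(-60,0,23),(-300,-180,23)]:
    print(P,[(phi,*np.round(k2.ik(w(P),Rl(phi),q0)[1:],1)) for phi in (0,5,10,14,18,22)])
print("push",[(phi,az,*np.round(k2.ik(w((-8,0,24)),Rl(phi,az),q0)[1:],1)) for phi in (26,30,34) for az in(-6,0)], [(phi,az,*np.round(k2.ik(w((-8,0,24)),Rl(phi,az),[25,30,-33,90,-12,-180+5])[1:],1)) for phi in (26,30,34) for az in(-6,0)])
E
```

```text
0.004280521035109682 1 [ 0.0306  0.2239  0.5473  0.3979 -0.0636  0.3543 -0.0122 -0.1662  1.5819]
[0.0337 0.0119 0.0304] 0.0057
(-150, -350, 23) [(0, np.float64(0.0), np.float64(0.0)), (5, np.float64(0.0), np.float64(0.0)), (10, np.float64(0.0), np.float64(0.0)), (14, np.float64(0.0), np.float64(0.0)), (18, np.float64(0.0), np.float64(0.0)), (22, np.float64(0.0), np.float64(0.0))]
(-205, -350, 23) [(0, np.float64(0.0), np.float64(0.0)), (5, np.float64(0.0), np.float64(0.0)), (10, np.float64(0.0), np.float64(0.0)), (14, np.float64(0.0), np.float64(0.0)), (18, np.float64(0.0), np.float64(0.0)), (22, np.float64(0.0), np.float64(0.0))]
(-205, -200, 23) [(0, np.float64(0.0), np.float64(0.0)), (5, np.float64(0.0), np.float64(0.0)), (10, np.float64(0.0), np.float64(0.0)), (14, np.float64(0.0), np.float64(0.0)), (18, np.float64(0.0), np.float64(0.0)), (22, np.float64(7.1), np.float64(1.1))]
(-205, -120, 23) [(0, np.float64(0.0), np.float64(0.0)), (5, np.float64(0.0), np.float64(0.0)), (10, np.float64(0.0), np.float64(0.0)), (14, np.float64(0.0), np.float64(0.0)), (18, np.float64(0.0), np.floa
[... 1153 characters left out ...]
0.0)), (10, np.float64(0.0), np.float64(0.0)), (14, np.float64(0.0), np.float64(0.0)), (18, np.float64(8.2), np.float64(1.0)), (22, np.float64(23.0), np.float64(2.8))]
push [(26, -6, np.float64(0.0), np.float64(0.0)), (26, 0, np.float64(0.0), np.float64(0.0)), (30, -6, np.float64(0.0), np.float64(0.0)), (30, 0, np.float64(0.0), np.float64(0.0)), (34, -6, np.float64(11.4), np.float64(2.4)), (34, 0, np.float64(11.1), np.float64(2.3))] [(26, -6, np.float64(0.0), np.float64(0.0)), (26, 0, np.float64(0.0), np.float64(0.0)), (30, -6, np.float64(0.0), np.float64(0.0)), (30, 0, np.float64(0.0), np.float64(0.0)), (34, -6, np.float64(11.4), np.float64(2.4)), (34, 0, np.float64(11.1), np.float64(2.3))]
```

The model fits exactly in rotation: an 18–20° lean with zero roll works along the whole drag, and 30° works for the final push. I redo a short -y stretch to remove the 3.4° roll.

Run:
```python
from d import *
gow((.45,-.05,.25),(.40,-.33,.36),(.08,-.62,.40))
R=np.array(sense()["ee_rot"]); print("push 4cm",(R.T@np.array([-.2,-.93,.2])*4).round(2))
```

```text
now [-206.9  -83.5   13.5] F [-0.00466763  0.47153827  0.12677389]
[ -3.41  -2.93 -24.05] len cm 24.5
[  7.02 -25.22 -15.63] len cm 30.5
[ 34.39 -19.99 -17.29] len cm 43.4
push 4cm [ 1.27 -3.36 -1.49]
```

Request:
step_arm(
  targets="-0.6 -0.5 -4 0;-0.6 -0.5 -4 0;-0.6 -0.5 -4 0;-0.6 -0.5 -4 0;-0.6 -0.5 -4 0;-0.6 -0.5 -4 0;0.88 -3.15 -1.95 0;0.88 -3.15 -1.95 0;0.88 -3.15 -1.95 0;0.88 -3.15 -1.95 0;0.88 -3.15 -1.95 0;0.88 -3.15 -1.95 0",
)

```text
time_s: 26.88
tcp_pos: [0.4122, -0.2633, 0.3336]
ee_rot: [[-0.922, -0.243, 0.302], [-0.212, 0.968, 0.132], [-0.325, 0.058, -0.944]]
wrist_force: [1.3, 0.6, -0.5]
gripper_width: 0.632
gripper_force: 0.0
```

Request:
step_arm(
  targets="0.88 -3.15 -1.95 0;0.88 -3.15 -1.95 0;3.13 -1.82 -1.57 0;3.13 -1.82 -1.57 0;3.13 -1.82 -1.57 0;3.13 -1.82 -1.57 0;3.13 -1.82 -1.57 0;3.13 -1.82 -1.57 0;3.13 -1.82 -1.57 0;3.13 -1.82 -1.57 0;3.13 -1.82 -1.57 0;3.13 -1.82 -1.57 0",
)

```text
time_s: 27.88
tcp_pos: [0.1067, -0.5957, 0.3963]
ee_rot: [[-0.922, -0.243, 0.301], [-0.212, 0.968, 0.132], [-0.324, 0.058, -0.944]]
wrist_force: [1.9, -1.2, 0.2]
gripper_width: 0.631
gripper_force: 0.0
```

Request:
step_arm(
  targets="3.13 -1.82 -1.57 0;1.27 -3.36 -1.5 0;1.27 -3.36 -1.5 0;1.27 -3.36 -1.5 0;1.27 -3.36 -1.5 0;1.27 -3.36 -1.5 0;1.27 -3.36 -1.5 0;0 0 0 0",
)

```text
time_s: 28.55
tcp_pos: [0.0374, -0.7928, 0.4106]
ee_rot: [[-0.923, -0.232, 0.306], [-0.206, 0.972, 0.116], [-0.324, 0.044, -0.945]]
wrist_force: [-0.6, 0.2, -0.6]
gripper_width: 0.629
gripper_force: 0.0
```

Request:
step_arm(
  targets="1.27 -3.36 -1.5 0;1.27 -3.36 -1.5 0;1.27 -3.36 -1.5 0;0 0 0 0",
)

```text
time_s: 28.88
tcp_pos: [0.0183, -0.8219, 0.3993]
ee_rot: [[-0.926, -0.214, 0.311], [-0.212, 0.976, 0.039], [-0.312, -0.03, -0.95]]
wrist_force: [0.8, -0.6, -1.7]
gripper_width: 0.632
gripper_force: 0.0
```

Run:
```python
from d import *
log(); print(sense()["tcp_pos"]); gow((.15,-.6,.38),(.50,-.27,.14),(.51,-.268,.024))
```

```text
j [ -85.    49.9   80.6  -21.1 -119.7   -3.1] z [ 0.313 -0.002 -0.95 ] y [-0.084  0.996 -0.03 ] t 28.8833 w 55.00894922209798
[ 0.01825336 -0.82194183  0.39929677]
now [-776.1 -840.8  399.3] F [ 0.78973085 -0.56920031 -1.71467992]
[-16.31  18.91   6.8 ] len cm 25.9
[-31.93  25.45  34.97] len cm 53.8
[ 2.65  0.32 11.33] len cm 11.6
```

Request:
step_arm(
  targets="-2.33 2.7 0.97 0;-2.33 2.7 0.97 0;-2.33 2.7 0.97 0;-2.33 2.7 0.97 0;-2.33 2.7 0.97 0;-2.33 2.7 0.97 0;-2.33 2.7 0.97 0;-2.28 1.82 2.5 0;-2.28 1.82 2.5 0;-2.28 1.82 2.5 0;-2.28 1.82 2.5 0;-2.28 1.82 2.5 0",
)

```text
time_s: 29.88
tcp_pos: [0.269, -0.4985, 0.3007]
ee_rot: [[-0.924, -0.215, 0.316], [-0.215, 0.976, 0.038], [-0.316, -0.033, -0.948]]
wrist_force: [0.3, -0.7, -0.2]
gripper_width: 0.634
gripper_force: 0.0
```

Request:
step_arm(
  targets="-2.28 1.82 2.5 0;-2.28 1.82 2.5 0;-2.28 1.82 2.5 0;-2.28 1.82 2.5 0;-2.28 1.82 2.5 0;-2.28 1.82 2.5 0;-2.28 1.82 2.5 0;-2.28 1.82 2.5 0;-2.28 1.82 2.5 0;0.4 0 2 0;0 0 0 0",
)

```text
time_s: 30.8
tcp_pos: [0.4957, -0.284, 0.123]
ee_rot: [[-0.925, -0.218, 0.311], [-0.215, 0.976, 0.046], [-0.313, -0.024, -0.949]]
wrist_force: [-0.4, -0.4, -0.7]
gripper_width: 0.633
gripper_force: 0.0
```

Run:
```python
from d import *
log(); print(sense()["tcp_pos"]); gow((.512,-.268,.024),(.575,-.254,.023))
```

```text
j [-18.5  16.8 -20.8 -13.7 -36.8 -48.7] z [ 0.314  0.005 -0.949] y [-0.089  0.996 -0.024] t 30.8 w 55.034840854883576
[ 0.49568447 -0.28402902  0.12299486]
now [-232.6 -369.8  123. ] F [-0.36616117 -0.36589216 -0.68640901]
[1.25 1.45 9.98] len cm 10.2
[-6.1  -0.01  2.12] len cm 6.5
```

Request:
step_arm(
  targets="0.4 0.5 3.3 0;0.4 0.5 3.3 0;0.4 0.45 3.3 0;-1.5 0 0.5 0;-1.5 0 0.5 0;-1.5 0 0.5 0;-1.5 0 0.55 0;0 0 0 0",
)

```text
time_s: 31.47
tcp_pos: [0.5782, -0.2581, 0.029]
ee_rot: [[-0.923, -0.216, 0.319], [-0.214, 0.976, 0.041], [-0.32, -0.031, -0.947]]
wrist_force: [0.5, -0.8, 0.6]
gripper_width: 0.634
gripper_force: 0.0
```

Request:
step_arm(
  targets="0 0 0 0;0 0 0 0;0 0 0 0;0 0 0 0;0 0 0 0;0 0 0 0;0 0 0 0;0 0 0 0;0 0 0 0",
  claw=0.8,
)

```text
time_s: 32.22
tcp_pos: [0.5734, -0.2567, 0.0253]
ee_rot: [[-0.926, -0.215, 0.311], [-0.212, 0.976, 0.044], [-0.313, -0.025, -0.949]]
wrist_force: [-1.5, 0.5, 2.9]
gripper_width: 0.163
gripper_force: 29.7
```

Run:
```python
from d import *
log(); print(sense()["tcp_pos"],sense()["gripper_force"]); p=dk(sense()["tcp_pos"]); z=p[2]
go((-207,p[1]-5,z),(-207,-100,z),(-207,4,z))
```

```text
j [-13.1  28.9 -18.7 -15.  -26.1 -51.7] z [ 0.314  0.003 -0.949] y [-0.086  0.996 -0.025] t 32.2167 w 14.18814814944933
[ 0.57336196 -0.25665155  0.02531954] 29.69448823481798
now [-152.  -352.8   25.3] F [-1.549529   0.5214026  2.8710576]
[ 5.25 -0.03 -1.73] len cm 5.5
[-2.31 25.68  0.08] len cm 25.8
[-0.93 10.36  0.03] len cm 10.4
```

Request:
step_arm(
  targets="0.5 0 -0.17 0;1 0 -0.33 0;1.2 0 -0.4 0;1.2 0 -0.4 0;1 0 -0.33 0;0.4 0 -0.13 0;0 0 0 0",
)

```text
time_s: 32.8
tcp_pos: [0.5173, -0.2698, 0.0255]
ee_rot: [[-0.926, -0.213, 0.311], [-0.211, 0.977, 0.043], [-0.313, -0.026, -0.95]]
wrist_force: [-1.5, -2.6, 2.6]
gripper_width: 0.159
gripper_force: 29.8
```

Request:
step_arm(
  targets="0 1 0 0;-0.19 2 0 0.5;-0.17 2.2 0 0.5;-0.16 2.2 0 0.5;-0.14 2.2 0 0.5;-0.12 2.2 0 0.5;-0.1 2.2 0 0.5;-0.08 2.2 0 0.5;-0.06 2.2 0 0.5;-0.04 2.2 0 0.5;-0.02 2 0 0.5;0 0 0 0",
)

```text
time_s: 33.8
tcp_pos: [0.49, -0.048, 0.033]
ee_rot: [[-0.945, -0.144, 0.293], [-0.132, 0.989, 0.061], [-0.299, 0.019, -0.954]]
wrist_force: [0.6, 0.2, -3.0]
gripper_width: 0.159
gripper_force: 30.0
```

Run:
```python
from d import *
log(); p=dk(sense()["tcp_pos"]); 
go((-205,4,25),(-130,4,25))
```

```text
j [ 13.7  18.  -45.3   3.5  -9.3 -98.9] z [ 0.299  0.022 -0.954] y [-0.014  1.     0.019] t 33.8 w 13.831591910362919
now [-207.4 -135.1   33. ] F [ 0.57917903  0.20165337 -3.04133266]
[-0.1  13.89  1.15] len cm 13.9
[-7.16 -0.1   2.24] len cm 7.5
```

The tray's handle end rose about 7 mm where the wrist hit its limit. I lower it back gently and go on.

Request:
step_arm(
  targets="0.1 0 0.3 0;0.1 0 0.3 0;0.1 0.8 0.25 0;0 1.8 0 0;0 2 0 0;0 2 0 0;0 2 0 0;0 2 0 0;0 1.8 0 0;0 1 0 0;0 0 0 0",
)

```text
time_s: 34.72
tcp_pos: [0.4801, 0.0765, 0.0474]
ee_rot: [[-0.953, -0.15, 0.262], [-0.131, 0.987, 0.089], [-0.272, 0.05, -0.961]]
wrist_force: [-0.4, -0.4, -4.2]
gripper_width: 0.164
gripper_force: 30.0
```

Run:
```python
from d import *
from m import *
log(); go((-205,4,26),(-130,4,26))
c=cap("top")
m=mask(c,(105,110,30),(128,255,255),(190,190,340,330)); ys,xs=np.nonzero(m); print(len(xs))
k=cv2.findNonZero(m); rc=cv2.minAreaRect(k); print(rc,[dk(p).round(0).tolist()[:2] for p in onz(c,cv2.boxPoints(rc),.04)])
s=cap("side"); m=mask(s,(105,110,40),(128,255,255),(230,170,400,300)); k=big(m); rc=cv2.minAreaRect(k); print(cv2.contourArea(k),[dk(p).round(0).tolist()[:2] for p in onz(s,cv2.boxPoints(rc),.04)])
cv2.imwrite("pics/top3.png",c["img"]); cv2.imwrite("pics/side3.png",s["img"])
```

```text
j [  29.2   15.6  -49.8   18.4   -9.2 -128.6] z [ 0.271  0.054 -0.961] y [-0.02   0.999  0.05 ] t 34.7167 w 14.279403491502729
now [-201.   -10.4   47.4] F [-0.36065303 -0.36411296 -4.16379573]
[0.96 1.34 2.02] len cm 2.6
[-7.22 -0.15  2.04] len cm 7.5
501
((261.24481201171875, 233.31985473632812), (49.306983947753906, 57.666404724121094), 80.21759033203125) [[-69.0, 58.0], [-67.0, -73.0], [-179.0, -74.0], [-181.0, 55.0]]
1562.0 [[94.0, 147.0], [261.0, 212.0], [248.0, -100.0], [96.0, -140.0]]
```

The wrist limit lifted the tray about 20 mm, held and nearly level, still outside the bay. I move forward to where the arm has room, set it down and release.

Request:
step_arm(
  targets="-0.75 0.32 0.5 0;-0.75 0.32 0.6 0;-0.75 0.32 0.6 0;-0.75 0.33 0.6 0;0 0 0 0",
)

```text
time_s: 35.23
tcp_pos: [0.5164, 0.0957, 0.0349]
ee_rot: [[-0.953, -0.149, 0.264], [-0.129, 0.987, 0.09], [-0.275, 0.052, -0.96]]
wrist_force: [1.5, -1.5, -0.3]
gripper_width: 0.159
gripper_force: 29.9
```

Run:
```python
from d import *
log(); go((-165,4,31),(-165,4,27))
```

```text
j [  29.    19.9  -45.4   18.1   -9.1 -128.4] z [ 0.274  0.055 -0.96 ] y [-0.019  0.998  0.052] t 35.2333 w 13.80029886066694
now [-162.5    3.9   34.9] F [ 1.53311457 -1.45857989 -0.25524213]
[ 0.35 -0.01  0.31] len cm 0.5
[ 0.11 -0.02  0.38] len cm 0.4
```

Request:
step_arm(
  targets="0.08 0 0.25 0;0 0 0 0",
)

```text
time_s: 35.4
tcp_pos: [0.5148, 0.0948, 0.0334]
ee_rot: [[-0.953, -0.149, 0.262], [-0.13, 0.987, 0.091], [-0.272, 0.053, -0.961]]
wrist_force: [2.8, -0.4, -0.7]
gripper_width: 0.164
gripper_force: 30.0
```

Request:
step_arm(
  targets="0 0 0 0;0 0 0 0;0.1 0 0.35 0;0.1 0 0.35 0;0 0 0 0",
  claw=2.2,
)

```text
time_s: 35.82
tcp_pos: [0.5147, 0.0944, 0.0279]
ee_rot: [[-0.955, -0.149, 0.256], [-0.13, 0.987, 0.092], [-0.266, 0.055, -0.962]]
wrist_force: [-0.0, 0.2, -0.3]
gripper_width: 0.255
gripper_force: 0.0
```

Run:
```python
from d import *
from m import *
log(); p=dk(sense()["tcp_pos"]); go((-140,4,24),(-75,2,24))
c=cap("top")
m=mask(c,(105,110,30),(128,255,255),(200,190,340,330)); k=cv2.findNonZero(m); rc=cv2.minAreaRect(k); print(len(k),[dk(p).round(0).tolist()[:2] for p in onz(c,cv2.boxPoints(rc),.04)])
```

```text
j [  29.    20.7  -44.9   15.7   -9.2 -126. ] z [ 0.266  0.058 -0.962] y [-0.019  0.998  0.055] t 35.8167 w 22.155246919762494
now [-164.4    2.8   27.9] F [-0.0274993   0.16302611 -0.27190269]
[-2.25  0.05  1.03] len cm 2.5
[-6.26 -0.32  1.71] len cm 6.5
436 [[-34.0, 70.0], [-33.0, -61.0], [-145.0, -62.0], [-146.0, 67.0]]
```

The tray sits flat at about (-90,+4), yaw near 0. With the claw loosely straddling the fin, I push on the front wall.

Request:
step_arm(
  targets="-0.7 -0.03 0.35 0;-1 -0.04 0.35 0;-1.1 -0.06 0.3 0;-1.1 -0.06 0.3 0;-1.1 -0.06 0.3 0;-1.1 -0.06 0.3 0;0 0 0 0",
)

```text
time_s: 36.45
tcp_pos: [0.5801, 0.1014, 0.0262]
ee_rot: [[-0.955, -0.149, 0.258], [-0.13, 0.987, 0.093], [-0.268, 0.055, -0.962]]
wrist_force: [0.5, -0.0, 0.6]
gripper_width: 0.251
gripper_force: 0.0
```

Run:
```python
from d import *
from m import *
log(); p=dk(sense()["tcp_pos"]); go((-28,0,24))
c=cap("top")
m=mask(c,(105,110,30),(128,255,255),(200,190,340,330)); k=cv2.findNonZero(m); rc=cv2.minAreaRect(k); print(len(k),[dk(p).round(0).tolist()[:2] for p in onz(c,cv2.boxPoints(rc),.04)])
```

```text
j [  26.6   25.6  -32.8    6.7  -16.  -114.6] z [ 0.267  0.058 -0.962] y [-0.019  0.998  0.055] t 36.45 w 21.869690161524993
now [-98.6   1.3  26.2] F [ 0.50164249 -0.03815972  0.58405842]
[-6.74 -0.28  2.09] len cm 7.1
134 [[-17.0, 68.0], [-14.0, -63.0], [-85.0, -64.0], [-88.0, 65.0]]
```

Request:
step_arm(
  targets="-0.96 -0.04 0.3 0;-0.96 -0.04 0.3 0;-0.96 -0.04 0.3 0;-0.96 -0.04 0.3 0;-0.96 -0.04 0.3 0;-0.96 -0.04 0.3 0;-0.96 -0.04 0.3 0;0 0 0 0",
)

```text
time_s: 37.17
tcp_pos: [0.6487, 0.1088, 0.0235]
ee_rot: [[-0.955, -0.149, 0.256], [-0.13, 0.987, 0.092], [-0.267, 0.055, -0.962]]
wrist_force: [0.8, -0.5, 0.1]
gripper_width: 0.249
gripper_force: 0.0
```

Run:
```python
from d import *
log(); R=np.array(sense()["ee_rot"]); p=np.array(sense()["tcp_pos"])
# retreat, rise, then to a forward stretch pose high over the console
go((-110,0,26),(-130,0,250)); gow((.60,.09,.42),(.82,.12,.45))
```

```text
j [  24.1   30.7  -21.6    3.2  -22.  -108.7] z [ 0.266  0.058 -0.962] y [-0.019  0.998  0.055] t 37.1667 w 21.62851788099125
now [-29.6  -0.3  23.5] F [ 0.7587542  -0.47875244  0.11544226]
[ 7.68  0.2  -2.38] len cm 8.0
[ -4.05   1.26 -22.09] len cm 22.5
now [-29.6  -0.3  23.5] F [ 0.7587542  -0.47875244  0.11544226]
[ -5.69   1.04 -39.57] len cm 40.0
[-22.2   -0.16   3.03] len cm 22.4
```

The tray is now about 40 mm into the bay, with its fin end near x = -57. For the last push I need more lean, so I retreat, rise and stretch forward over the console again.

Request:
step_arm(
  targets="2 0 -0.6 0;2.8 0.1 -0.9 0;2.9 0.1 -0.9 0;-0.7 0.2 -3.7 0;-0.7 0.2 -3.7 0;-0.7 0.2 -3.7 0;-0.7 0.2 -3.7 0;-0.7 0.2 -3.7 0;-0.7 0.2 -3.7 0;-0.7 0 -3.8 0;-0.7 0 -3.8 0;-1.5 0 -3.5 0",
)

```text
time_s: 38.17
tcp_pos: [0.5469, 0.0883, 0.3687]
ee_rot: [[-0.955, -0.15, 0.257], [-0.13, 0.987, 0.093], [-0.268, 0.055, -0.962]]
wrist_force: [2.0, 0.1, -0.1]
gripper_width: 0.253
gripper_force: 0.0
```

Request:
step_arm(
  targets="-3.9 0 -1 0;-4 0 0 0;-4 0 0 0;-4 0 0 0;-4 0 0 0;-4 0 0 0;-4 0 0 0;-4 0 0 0;-4 0 0 0;-4 0 0 0;-4 0 -1 0;-4 0 -1 0",
  claw=0,
)

```text
time_s: 39.17
tcp_pos: [0.8964, 0.1375, 0.4511]
ee_rot: [[-0.94, -0.148, 0.308], [-0.125, 0.988, 0.094], [-0.318, 0.05, -0.947]]
wrist_force: [0.1, 0.9, 0.8]
gripper_width: 0.008
gripper_force: 0.0
```

Request:
step_arm(
  targets="-4 0 -1 0;-4 0 -1 0;-4 0 -1 0;-4 0 -1 0;-4 0 -1 0",
)

```text
time_s: 39.58
tcp_pos: [0.9267, 0.1382, 0.4871]
ee_rot: [[-0.883, -0.146, 0.446], [-0.109, 0.988, 0.108], [-0.456, 0.047, -0.889]]
wrist_force: [-0.3, -0.4, 0.6]
gripper_width: 0.009
gripper_force: 0.0
```

Request:
step_arm(
  targets="-4 0 -1 0;0 0 0 0",
)

```text
time_s: 39.75
tcp_pos: [0.9311, 0.1379, 0.4967]
ee_rot: [[-0.869, -0.146, 0.472], [-0.106, 0.988, 0.11], [-0.483, 0.046, -0.875]]
wrist_force: [0.3, -0.8, 0.7]
gripper_width: 0.007
gripper_force: 0.0
```

Run:
```python
from pl import *
log(); go((-60,0,240),(-90,0,90),(-82,0,32))
R=np.array(sense()["ee_rot"])
q=np.array(sense()["joints"])
for P in [(-60,0,240),(-90,0,90),(-82,0,32),(-40,0,30),(-9,0,30)]:
    q,e,a=k2.ik(w(P),R,q); print(P,q.round(0),e.round(1),a.round(1))
```

```text
j [  19.2   48.6   80.6    2.9  -93.2 -100.5] z [ 0.482  0.047 -0.875] y [-0.015  0.999  0.046] t 39.75 w 0.6169048574507693
now [254.2  -8.4 496.7] F [ 0.3278696  -0.75487848  0.74032819]
[39.91  0.14  7.33] len cm 40.6
[ 9.87 -0.64 11.67] len cm 15.3
[ 2.1  -0.28  5.46] len cm 5.9
(-60, 0, 240) [  27.    7.  -16.   13.  -40. -118.] 0.0 0.0
(-90, 0, 90) [  29.   17.  -34.   39.  -15. -147.] 0.0 0.0
(-82, 0, 32) [  28.   25.  -35.   69.   -9. -177.] 4.1 0.7
(-40, 0, 30) [  26.   28.  -30.   60.   -9. -167.] 0.0 0.0
(-9, 0, 30) [  25.   30.  -25.   46.  -10. -151.] 0.0 0.0
```

Request:
step_arm(
  targets="4 0 0.73 0;4 0 0.73 0;4 0 0.73 0;4 0 0.73 0;4 0 0.73 0;4 0 0.73 0;4 0 0.73 0;4 0 0.73 0;4 0 0.73 0;3.9 0.1 0.76 0;0 0 0 0",
)

```text
time_s: 40.67
tcp_pos: [0.6634, 0.1085, 0.2719]
ee_rot: [[-0.885, -0.141, 0.444], [-0.107, 0.989, 0.1], [-0.454, 0.041, -0.89]]
wrist_force: [-3.5, -0.5, -4.0]
gripper_width: 0.001
gripper_force: 0.0
```

Request:
step_arm(
  targets="2.5 -0.15 2.9 0;2.5 -0.15 2.9 0;2.5 -0.15 2.9 0;2.4 -0.15 2.9 0;0 0 0 0;0 0 0 0",
)

```text
time_s: 41.17
tcp_pos: [0.6497, 0.1068, 0.1458]
ee_rot: [[-0.872, -0.141, 0.468], [-0.105, 0.989, 0.102], [-0.477, 0.04, -0.878]]
wrist_force: [0.6, 0.8, 0.1]
gripper_width: 0.005
gripper_force: 0.0
```

Run:
```python
from d import *
log(); go((-84,0,31),(-50,0,30))
```

```text
j [  24.1   17.6  -34.6   30.3  -11.1 -135. ] z [ 0.477  0.041 -0.878] y [-0.011  0.999  0.04 ] t 41.1667 w 0.46054456713537956
now [-28.9  -2.5 145.8] F [0.55824353 0.8048049  0.09622002]
[10.33 -0.15  7.46] len cm 12.7
[-2.94 -0.04  1.71] len cm 3.4
```

Request:
step_arm(
  targets="2.2 0 1.1 0;2.1 0 1.3 0;2.1 0 1.5 0;2 0 1.7 0;2 0 1.8 0;0 0 0 0",
)

```text
time_s: 41.67
tcp_pos: [0.612, 0.0953, 0.0731]
ee_rot: [[-0.905, -0.161, 0.393], [-0.111, 0.983, 0.147], [-0.41, 0.089, -0.908]]
wrist_force: [0.9, -0.2, 1.1]
gripper_width: 0.005
gripper_force: 0.0
```

Run:
```python
from d import *
from m import *
log(); go((-50,0,29),(-12,0,29))
c=cap("top"); m=mask(c,(105,110,30),(128,255,255),(200,175,340,330)); k=cv2.findNonZero(m)
if k is not None: x,y,ww,h=cv2.boundingRect(big(m)); print(len(k),x,y,ww,h,dk(onz(c,[[x+ww/2,y+h]],.047)[0]).round(0))
```

```text
j [  24.4   21.7  -34.3   10.2   -9.4 -115.9] z [ 0.409  0.094 -0.908] y [-0.031  0.996  0.089] t 41.6667 w 0.3921162140691411
now [-67.7  -9.   73.1] F [ 0.87945288 -0.17894134  1.09664736]
[0.2  0.44 4.81] len cm 4.8
[-3.47 -0.12  1.55] len cm 3.8
249 224 175 55 21 [-38.   0.  47.]
```

The lean bled down to 24°, which still clears the console front by about 2 mm at full home. I go on with it: align yaw, lower behind the fin end and push slowly.

Request:
step_arm(
  targets="0.6 0.3 1.05 0.7;0.6 0.3 1.05 0.7;0.5 0.25 1 0.6;0 0 0 0",
)

```text
time_s: 42.05
tcp_pos: [0.6128, 0.1028, 0.0471]
ee_rot: [[-0.917, -0.138, 0.374], [-0.083, 0.983, 0.161], [-0.39, 0.117, -0.913]]
wrist_force: [-0.5, -0.3, 0.2]
gripper_width: 0.007
gripper_force: 0.0
```

Run:
```python
from d import *
log(); go((-45,0,36),(-10,0,36))
```

```text
j [  24.7   24.6  -32.1    3.5   -9.3 -111.4] z [ 0.392  0.111 -0.913] y [-0.009  0.993  0.117] t 42.05 w 0.5943888856515138
now [-65.9  -1.6  47.1] F [-0.52475001 -0.29609883  0.23038109]
[-1.49  0.01  1.85] len cm 2.4
[-3.22 -0.03  1.37] len cm 3.5
```

Request:
step_arm(
  targets="0.5 0.08 0.5 0;0.5 0.08 0.6 0;0.1 0 0.2 0;-0.7 0 0.32 0;-0.7 0 0.32 0;-0.7 0 0.32 0;-0.7 0 0.32 0;-0.7 0 0.32 0;-0.3 0 0.13 0;0 0 0 0",
)

```text
time_s: 42.88
tcp_pos: [0.6498, 0.1085, 0.0309]
ee_rot: [[-0.921, -0.141, 0.363], [-0.084, 0.982, 0.167], [-0.38, 0.123, -0.917]]
wrist_force: [-0.7, -0.9, 0.7]
gripper_width: 0.005
gripper_force: 0.2
```

Run:
```python
from d import *
log(); go((-20,0,33),(-8,0,33))
s=cap("side"); cv2.imwrite("pics/side4.png",cv2.resize(s["img"][150:270,270:430],(800,600),interpolation=cv2.INTER_CUBIC))
```

```text
j [  23.2   28.9  -24.7   -2.6  -12.9 -104.1] z [ 0.382  0.118 -0.917] y [-0.011  0.992  0.123] t 42.8833 w 0.43945570193685946
now [-28.6  -0.8  30.9] F [-0.65968779 -0.90826057  0.70673861]
[-0.87  0.1   0.14] len cm 0.9
[-1.11 -0.01  0.46] len cm 1.2
```

View pics/side4.png

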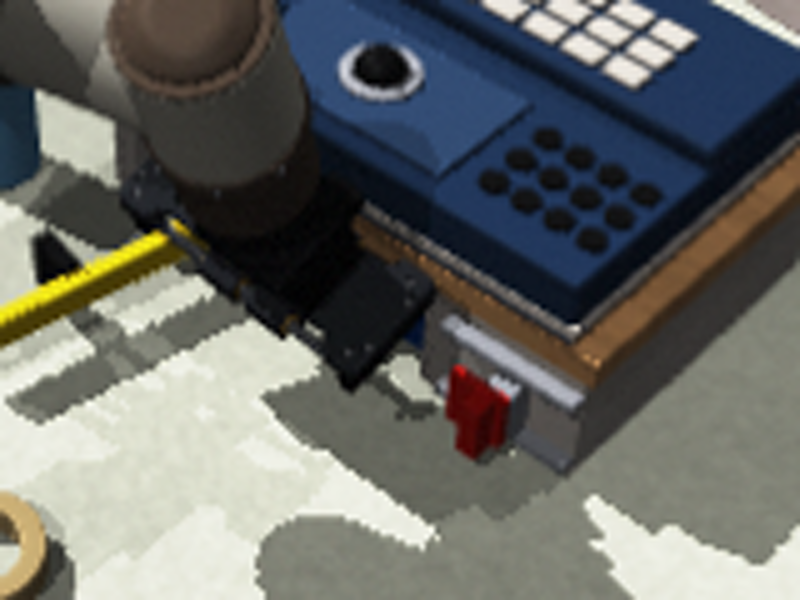

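The tray is in the bay (blue at (415,330)), the bar open at left and the keeper aside at (478,410). I continue gently towards the stop, watching the force.

Request:
step_arm(
  targets="-0.37 0 0.15 0;-0.37 0 0.15 0;-0.37 0 0.15 0;-0.37 0 0.15 0;0 0 0 0",
)

```text
time_s: 43.35
tcp_pos: [0.6649, 0.1106, 0.0308]
ee_rot: [[-0.921, -0.141, 0.362], [-0.085, 0.982, 0.167], [-0.379, 0.123, -0.917]]
wrist_force: [-1.5, -1.0, -0.3]
gripper_width: 0.01
gripper_force: 0.5
```

Request:
step_arm(
  targets="-0.18 0 0.08 0;-0.14 0 0.06 0;0 0 0 0",
)

```text
time_s: 43.6
tcp_pos: [0.6676, 0.111, 0.0306]
ee_rot: [[-0.922, -0.141, 0.361], [-0.085, 0.982, 0.166], [-0.378, 0.123, -0.917]]
wrist_force: [-3.0, 0.4, 0.5]
gripper_width: 0.006
gripper_force: 1.1
```

Request:
step_arm(
  targets="-0.18 0 0.08 0;0 0 0 0",
)

```text
time_s: 43.77
tcp_pos: [0.6696, 0.1113, 0.0307]
ee_rot: [[-0.922, -0.141, 0.362], [-0.085, 0.982, 0.167], [-0.379, 0.123, -0.917]]
wrist_force: [-2.2, -0.6, -0.1]
gripper_width: 0.01
gripper_force: 1.1
```

Request:
step_arm(
  targets="-0.14 0 0.06 0;0 0 0 0",
)

```text
time_s: 43.93
tcp_pos: [0.6711, 0.1115, 0.0307]
ee_rot: [[-0.922, -0.141, 0.362], [-0.085, 0.982, 0.167], [-0.379, 0.123, -0.917]]
wrist_force: [-0.7, -0.4, -0.1]
gripper_width: 0.003
gripper_force: 1.2
```

Request:
step_arm(
  targets="-0.1 0 0.04 0;0 0 0 0",
)

```text
time_s: 44.1
tcp_pos: [0.6717, 0.1115, 0.0305]
ee_rot: [[-0.922, -0.141, 0.361], [-0.085, 0.982, 0.166], [-0.378, 0.123, -0.918]]
wrist_force: [-3.8, -0.5, 0.3]
gripper_width: 0.007
gripper_force: 2.0
```

Request:
step_arm(
  targets="-0.12 0 0.05 0;0 0 0 0",
)

```text
time_s: 44.27
tcp_pos: [0.672, 0.1114, 0.0303]
ee_rot: [[-0.923, -0.14, 0.359], [-0.085, 0.982, 0.166], [-0.376, 0.123, -0.918]]
wrist_force: [-7.2, -1.2, 3.4]
gripper_width: 0.006
gripper_force: 3.5
```

Request:
step_arm(
  targets="-0.12 0 0.05 0;0 0 0 0",
)

```text
time_s: 44.43
tcp_pos: [0.6723, 0.1113, 0.0302]
ee_rot: [[-0.923, -0.14, 0.357], [-0.085, 0.983, 0.165], [-0.374, 0.122, -0.919]]
wrist_force: [-11.1, -0.6, 6.2]
gripper_width: 0.001
gripper_force: 5.1
```

Request:
step_arm(
  targets="-0.1 0 0.04 0;0 0 0 0;0 0 0 0",
)

```text
time_s: 44.68
tcp_pos: [0.6725, 0.1112, 0.0302]
ee_rot: [[-0.924, -0.14, 0.356], [-0.085, 0.983, 0.165], [-0.373, 0.122, -0.92]]
wrist_force: [-13.0, -1.3, 9.3]
gripper_width: 0.006
gripper_force: 6.3
```

The force rises through the fingers (pad force in proportion) with no further travel, so the tray is against the stop. Retreat, then verify numerically.

Request:
step_arm(
  targets="0.4 0 -0.16 0;1.2 0 -0.5 0;2.2 0 -0.9 0;2.2 0 -0.9 0;1.5 0 -2 0;1.5 0 -3 0;1.5 0 -3 0;1.5 0 -3 0;1.5 0 -3 0;1 0 -3 0;0 0 0 0;0 0 0 0",
)

```text
time_s: 45.68
tcp_pos: [0.4731, 0.0684, 0.1573]
ee_rot: [[-0.919, -0.143, 0.368], [-0.084, 0.982, 0.17], [-0.386, 0.126, -0.914]]
wrist_force: [-0.0, 0.1, -0.3]
gripper_width: 0.003
gripper_force: 0.0
```

Run:
```python
from d import *
from m import *
log(); print(sense()["wrist_force"])
c=cap("wrist"); cv2.imwrite("pics/w6.png",c["img"])
pr=proj(c,[w((0,0,47)),w((0,0,13)),w((0,0,80)),w((0,75,80)),w((0,-75,80))]).round(0); print(pr.tolist())
x=int(pr[0][0]); h=cv2.cvtColor(c["img"],cv2.COLOR_BGR2HSV)
m=mask(c,(105,110,25),(128,255,255),(max(x-60,0),0,min(x+60,640),int(min(pr[2][1]-2,480)))); ys,xs=np.nonzero(m)
if len(xs):
    for r0 in range(ys.min(),ys.max()+1,6): q=xs[ys==r0]; print(r0,len(q),q.min() if len(q) else 0,q.max() if len(q) else 0)
    yb=ys.min(); print("near edge of fin (z=.013, .02)",[dk(onz(c,[(xs[ys<yb+5].mean(),yb)],z)[0]).round(1).tolist() for z in(.013,.02)])
t=cap("top"); k=big(mask(t,(18,120,60),(35,255,255),(150,165,340,290))); print("bar",[dk(p).round(0).tolist()[:2] for p in onz(t,cv2.boxPoints(cv2.minAreaRect(k)),.05)])
```

```text
j [  28.8    1.5  -43.2    4.4  -21.5 -115.7] z [ 0.387  0.121 -0.914] y [-0.013  0.992  0.126] t 45.6833 w 0.26746914024399515
[-0.03541367  0.07485555 -0.30962313]
[[322.0, 347.0], [319.0, 324.0], [326.0, 373.0], [393.0, 365.0], [257.0, 380.0]]
335 2 321 322
341 0 0 0
347 2 321 322
near edge of fin (z=.013, .02) [[22.6, 3.3, 13.0], [13.2, 2.3, 20.0]]
bar [[-193.0, 130.0], [-19.0, 96.0], [-23.0, 81.0], [-196.0, 115.0]]
```

```bash
python3 -c "
from station import r
print(r.finish_job())"
```

```text
the job is handed in; nothing more can be done
None
```

I handed the job in at about 46 s, with the blue tray pushed gently against the back stop (13 N peak), the keeper about 37 mm aside, the bar about 101° open and the hand clear. Two caveats: I judged the tray home from the force and hand position, as the last picture didn't show the fin clearly, and the tray was briefly lifted about 20 mm and tilted about 3° while still outside the bay.

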